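Sort bearing balls out of a fire-debris bowl with a card

TASK

Separate the four small bearing balls from the big charred knob: take the sorting card from its rack, hold it squarely across the two ledges of the bowl's mouth and press down with it so that the bowl tips, and keep it there until all four small balls have rolled out under the card into the tray while the knob stays behind it. Then let the bowl swing back to rest with the knob still inside, and put the card back upright in its rack; leave the jar, the tin and the brush alone.

Things in the scene. Friction and masses are not known exactly. Their poses are not given: they have to be found in the camera images.
- card: Loose sorting card, 0.12-0.2 kg: upright aluminium plate 180 mm wide (y), 5 thick (x), 100 high; dark wooden grip bar 70 wide (y), 18 thick (x) in the middle of its top, 78 to 112 mm above the lower edge. Origin: middle of the lower edge; z up. Starts standing in the rack, leaning up to 4 deg; take it by the bar from above, closing along x. Both sides alike: either way round will do.
- rack: Fixed wooden card rack: base 70 x 100 mm, two cheeks 100 mm long (y) with a slot 7 mm wide (x) between, open at both ends; slot floor 12 mm, cheek tops 48 mm above the table; aluminium lips above flare to about 22 mm at 60 mm height. Origin: middle of the underside; y along the slot, z up. A card put home has its lower edge 12 mm above the origin and overhangs both ends.
- pan (a joint): Tip angle of the plain steel bowl, rad. 0: rest, floor sloping 0.12 back from the mouth; 0.12: floor level; balls roll out from about 0.2; stop at 0.6. A damped spring returns it: 6 to 10 N down on the mouth's ledges tips it slowly. Flat floor, round sides (inner radius 85 mm), straight back wall 154 mm behind the mouth point, walls 54 mm high; throat 100 mm wide opening to a mouth 130 mm wide.
- mouth (a point): Middle of the mouth at the height of the ledge tops; moves with the bowl: x out of the mouth along the floor, y across, z square to the floor. Two flat ledges at |y| = 63 to 79 mm run from x = -18 to +21 mm (the lip's end), 24 mm above the floor; behind x = -18 mm the side walls are 50 mm high. A card standing on both ledges leaves a slot 24 mm high under it.
- hinge (a point): Middle of the bowl's hinge axis, fixed, 110 mm above the table: x level in the pouring direction, y along the axis, z up. The mouth point lies 84 mm out (x) and 34 mm up (z) from it in the bowl's own axes (pitched 0.12 up at rest), and goes round it, forward and down, as the bowl tips.
- bowl (a point): Centre of the round part of the bowl, on its floor, moving with the bowl; axes as those of the mouth.
- tray (a point): Centre of the inner floor of the aluminium catch tray, 11 mm above the table, part of the fixed stand, below the mouth: inside 191 mm along x (pouring direction) by 192 mm along y; walls 24 mm high near the bowl, 49 at the sides, 69 at the far end.
- stand: The fixed grey stand that carries bowl and tray: base 360 x 210 mm, two bowl supports 98 mm either side of the hinge, 126 mm high. Origin on the table right below the hinge; x in the pouring direction, z up.
- ball0_center (a point): Centre of a small dark steel bearing ball, 16 mm in diameter, 17 g, starts in the bowl.
- ball1_center (a point): Centre of a small dark steel bearing ball, 16 mm in diameter, 17 g, starts in the bowl.
- ball2_center (a point): Centre of a small dark steel bearing ball, 16 mm in diameter, 17 g, starts in the bowl.
- ball3_center (a point): Centre of a small dark steel bearing ball, 16 mm in diameter, 17 g, starts in the bowl.
- knob_center (a point): Centre of the charred black ball knob, 44 mm in diameter, about 65 g, starts in the bowl and must stay there: it is too big for the slot under the card.
- jar: Glass jar with steel lid, 60 mm in diameter, 85 mm high, bystander. Origin: middle of the underside.
- tin: Empty dark steel tin, 90 mm in diameter, 50 mm high, bystander. Origin: middle of the underside.
- brush: Flat brush with a wooden handle, about 200 mm long, lying on the table, bystander.
Things that resemble listed ones, but are neither listed nor needed, are in the scene too. There is more than one size of the card; the job needs the middle-sized.

How it is judged (in metres and radians):
On the way, in this order (a step that is already met when the one before it is completed fails the run):
1. the held card stands across both ledges of the mouth and begins to tip the bowl (x of card in the frame of mouth between -0.02 and 0.02 m and y of card in the frame of mouth between -0.025 and 0.025 m and z of card in the frame of mouth between -0.006 and 0.006 m and contact force between card and the fingers above 1 N and angle between the y axis of card and the y axis of mouth, either way round below 0.2 rad and value of joint pan above 0.03 rad), for 0.1 s.
2. all four small balls lie in the tray while the held card is still across the mouth (all of step 1 and x of ball0_center in the frame of tray between -0.096 and 0.097 m and y of ball0_center in the frame of tray between -0.097 and 0.097 m and z of ball0_center in the frame of tray between -0.005 and 0.03 m and x of ball1_center in the frame of tray between -0.096 and 0.097 m and y of ball1_center in the frame of tray between -0.097 and 0.097 m and z of ball1_center in the frame of tray between -0.005 and 0.03 m and x of ball2_center in the frame of tray between -0.096 and 0.097 m and y of ball2_center in the frame of tray between -0.097 and 0.097 m and z of ball2_center in the frame of tray between -0.005 and 0.03 m and x of ball3_center in the frame of tray between -0.096 and 0.097 m and y of ball3_center in the frame of tray between -0.097 and 0.097 m and z of ball3_center in the frame of tray between -0.005 and 0.03 m), for 0.1 s.
At the end, for the whole second after the job is handed in: All four small balls lie in the tray (under 30 mm above its floor), the bowl is back (pan below 0.08 rad) with the knob within 90 mm of its centre, and the card stands still in the rack: within 10 mm across, 60 mm along, lower edge 5 to 20 mm above its origin, tilt under 0.25 rad (x of ball0_center in the frame of tray between -0.096 and 0.097 m and y of ball0_center in the frame of tray between -0.097 and 0.097 m and z of ball0_center in the frame of tray between -0.005 and 0.03 m and x of ball1_center in the frame of tray between -0.096 and 0.097 m and y of ball1_center in the frame of tray between -0.097 and 0.097 m and z of ball1_center in the frame of tray between -0.005 and 0.03 m and x of ball2_center in the frame of tray between -0.096 and 0.097 m and y of ball2_center in the frame of tray between -0.097 and 0.097 m and z of ball2_center in the frame of tray between -0.005 and 0.03 m and x of ball3_center in the frame of tray between -0.096 and 0.097 m and y of ball3_center in the frame of tray between -0.097 and 0.097 m and z of ball3_center in the frame of tray between -0.005 and 0.03 m and value of joint pan below 0.08 rad and distance between knob_center and bowl below 0.09 m and x of card in the frame of rack between -0.01 and 0.01 m and y of card in the frame of rack between -0.06 and 0.06 m and z of card in the frame of rack between 0.005 and 0.02 m and angle between card's own z axis and vertical below 0.25 rad and linear speed of card below 0.02 m/s); the robot touches nothing.
It fails at once if the knob passes out of the mouth (x of knob_center in the frame of mouth above 0.015 m).
It fails at once if the jar is disturbed (moved over 30 mm) (distance of jar from where it was at the start of the episode above 0.03 m).
It fails at once if the tin is disturbed (moved over 30 mm) (distance of tin from where it was at the start of the episode above 0.03 m).
It fails at once if the brush is disturbed (moved over 30 mm) (distance of brush from where it was at the start of the episode above 0.03 m).
It also fails if it takes over 64 s, if anything falls off the work surface, if the arm or the gripper's body presses on something with over 40 N, if the wrist force passes 120 N, or if a joint passes its speed limit or range.

ROBOT

A 6-joint arm with a two-finger parallel gripper is mounted at the origin on the work surface. World frame = base frame: x ahead of the robot, y to its left, z up, the work surface at z = 0. Lengths are in mm, angles in degrees, forces in N, time in s.
With the tool pointing down it reaches from about 250 to 800 mm from the base axis. Payload 8.5 kg.
Tool frame: the origin (TCP) lies on the centre line of the jaws, within the pads' length; the fingertips stand 25 mm ahead of it and the grasp point (between the pads) lies 6 mm ahead of it; y points along the fingers, x is the direction in which the jaws open and shut, and the axes are right-handed (so a half turn about y gives the same grasp; the last joint's range is limited). The gripper opens to 85 mm and grips with 20 to 120 N. Pads are 22 mm wide; open, the fingers measure 114 mm over their backs; the gripper's body (76 mm by 85 mm) begins 54 mm behind the grasp point. The pads swing forward as they close: fully open they stand 13 mm farther back than shut.
Start: joints at [75.459, 13.648, -0.773, 75.585, 0, 90], TCP at [131.806, 508.14, 233.176] pointing down, gripper open.
Joint ranges: [-152.45, 152.45], [-59.26, 108.67], [-65.41, 83.53], [-104.44, 129.93], [-82.83, 76.93], [-180, 180]. Speed limits (degrees/s): [127.2, 127.2, 159.86, 180, 180, 180].

INTERFACE

Orientations are given as a 3x3 rotation matrix whose columns are the frame's x, y, z axes.
In Python, from cell import * gives the robot as it stands. The module is installed in compiled form; this text tells all that it offers.
- The arm moves only by the tool carry_out, never from a script. Its argument "rows" is a list of rows, each an object of numbers: "x", "y", "z": the shift along the tool's x, y, z in units of 400 mm (1.0 is 400 mm); "roll": the turn about the tool's y in units of 60 degrees (1.0 is 60 degrees); "gripper": the opening, from 0 (shut) to 1 (fully open). In form: [{"x": .., "y": .., "z": .., "roll": .., "gripper": ..}, ...]. A call has 1 to 20 rows; each row is the pose to reach, as a shift and turn from the pose measured when the call began, along the tool's axes at that moment; what a row does not reach only later rows make up. A row lasts 1/8 s, in which the tool goes at most 62.5 mm and 10.7 degrees, less where a joint would pass 70% of its speed; a pose out of reach is approached as far as the arm can. A call with a number of a shift or a turn outside -1 to 1 is refused whole. A call with a gripper value outside its range is refused whole. The fingers move at their own pace and stop on an object; the grip force is fixed at half the most. Time passes only in rows, so rows that repeat a pose let the fingers close. It gives the time, the measured TCP pose, the force and the opening at its end, in the units of the state.
- get_state(): the state, without advancing time (a new reading comes with each control period).
- grab_frame(name): name is "side" or "top"; returns the picture (400x640x3 uint8, red, green, blue); there is no depth.
- camera_model(name): a dict with "fx", "fy", "cx", "cy" (pixels), "R" (3x3) and "t" (3): a world point X has camera coordinates R X + t. Camera axes: x right, y down, z forward; pixel columns grow to the right and rows downward; lengths in mm; the calibration is good to about 2 mm. A picture is of the moment at which its call begins. camera_model takes no time and is no camera call.
- hand_in(): hands the job in, once; it reports no verdict.
The state is a dict: "time_s": time; "joint_positions": joint angles; "dq": joint speeds; "joint_torque": joint torques, N m; "tcp_pos": TCP position; "tool_rot": TCP orientation; "contact_force": force on the tool from outside, world axes, zero at the start; "ft_torque": the same for the moment, N m; "opening": finger opening in mm.
Only numpy, scipy, OpenCV 4.12 (cv2) and the standard library are available. Lean on these libraries where they do the work, as an engineer would, in place of code of your own. Each camera call takes 0.05 s, during which the arm holds its last target.

## Working session

There is one attempt and no reset: what is moved stays moved. The work goes in short steps, Python scripts to look and compute and a tool call to move; the robot and the scene stay as the last step left them, time stands still between calls to the robot, and variables do not carry over. Pictures are saved under pics/ and viewed, and the job is handed in when it is done.

Besides the shell and the picture viewer there is one more tool, called after "Emit:" by a JSON object that holds its "method" and its "body", one argument or row to a line. carry_out: Moves the arm, as the interface text tells. Its arguments: {"type":"object","properties":{"rows":{"type":"array"}},"required":["rows"]}

```bash
mkdir -p pics; ls; python3 - <<'E'
from cell import *
import cv2, numpy as np
s=get_state(); print(s)
for n in ("side","top"):
    f=grab_frame(n); cv2.imwrite(f"pics/{n}0.png",f[:,:,::-1]); 
    m=camera_model(n); print(n,m)
E
```

```text
pics
{'time_s': 0.0, 'joint_positions': array([ 7.54571508e+01,  1.36814022e+01, -8.16462623e-01,  7.55822277e+01,
       -9.29152827e-04,  8.99985368e+01]), 'dq': array([-0.02689439,  0.05124744, -0.07065053, -0.05384525, -0.02395828,
        0.04456742]), 'joint_torque': array([ 7.94059270e-04, -5.38790381e+01,  3.46435869e+01,  1.85396103e-02,
       -4.00303031e-05,  9.85752962e-06]), 'tcp_pos': array([131.73581519, 507.79790573, 232.57678597]), 'tool_rot': array([[ 2.51079008e-01, -3.35315376e-04, -9.67966538e-01],
       [ 9.67965587e-01, -1.35716168e-03,  2.51079231e-01],
       [-1.39787782e-03, -9.99999023e-01, -1.61810629e-05]]), 'contact_force': array([ 0.40990782, -0.51478175,  0.32177296]), 'ft_torque': array([-0.01938673,  0.04358771,  0.01228452]), 'opening': 85.21208389604068}
side {'fx': 378.43387276794175, 'fy': 378.43387276794175, 'cx': 318.4068272848229, 'cy': 201.8083948088945, 'R': array([[ 0.91555905, -0.40210552,  0.00792273],
       [-0.20970452, -0.494103  , -0.84373351],
       [ 0.34318455,  0.77082642, -0.53670382]]), 't': array([-448.44287597,  181.96669081, 1182.7204517 ])}
top {'fx': 465.74571743945, 'fy': 465.74571743945, 'cx': 316.5248122862614, 'cy': 196.3575490913441, 'R': array([[ 0.01738173, -0.99975061,  0.0140214 ],
       [-0.98185111, -0.01971599, -0.18862578],
       [ 0.18885518, -0.01048829, -0.98194894]]), 't': array([ -74.72285883,  471.73785915, 1365.0720076 ])}
```

View pics/side0.png

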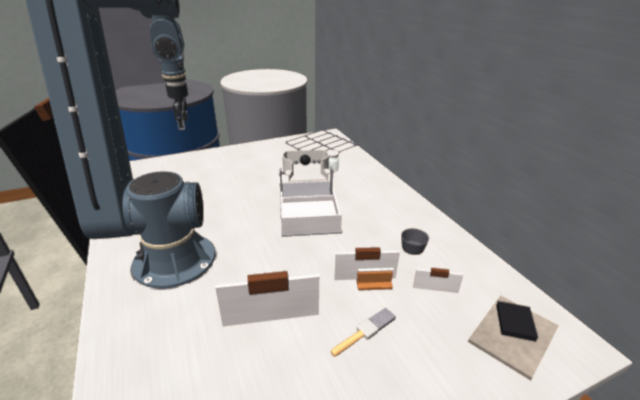

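View pics/top0.png

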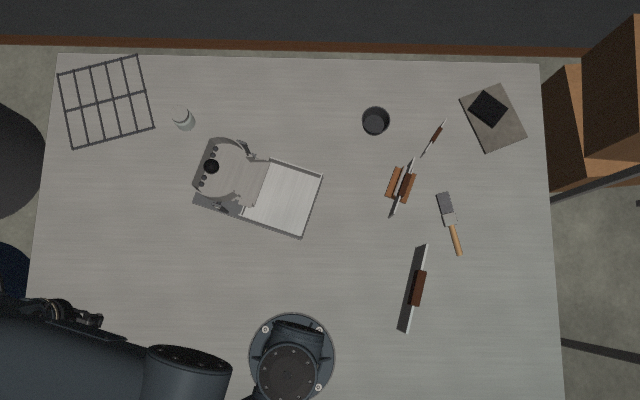

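The top view shows three upright cards with dark grips. The large one is at (412,288), the one standing in the wooden rack at (402,186), and the small one at (434,138). The rack card is between the other two in size and stands in the rack. I'll confirm this with an enlarged crop.

```bash
python3 - <<'E'
import cv2
t=cv2.imread("pics/top0.png"); s=cv2.imread("pics/side0.png")
cv2.imwrite("pics/c1.png",cv2.resize(t[110:230,360:470],None,fx=5,fy=5,interpolation=cv2.INTER_CUBIC))
cv2.imwrite("pics/c2.png",cv2.resize(t[125:245,180:335],None,fx=5,fy=5,interpolation=cv2.INTER_CUBIC))
cv2.imwrite("pics/c3.png",cv2.resize(s[230:310,320:470],None,fx=5,fy=5,interpolation=cv2.INTER_CUBIC))
cv2.imwrite("pics/c4.png",cv2.resize(s[140:240,260:360],None,fx=6,fy=6,interpolation=cv2.INTER_CUBIC))
E
```

```text
(no output)
```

View pics/c1.png

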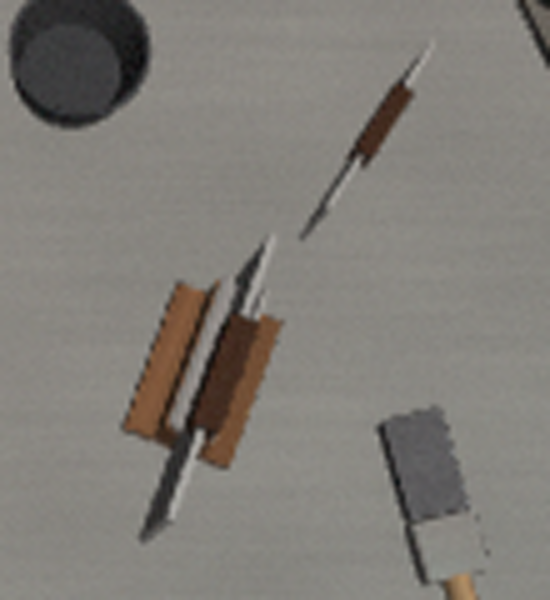

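View pics/c2.png

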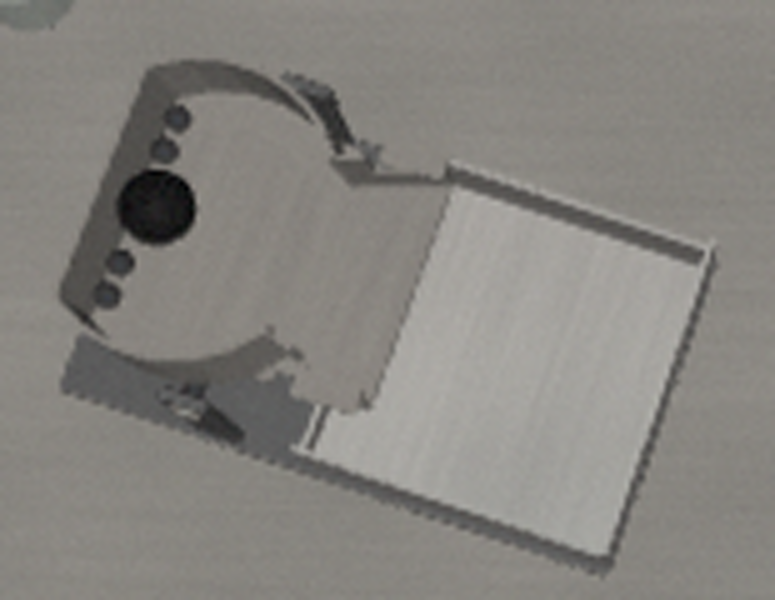

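View pics/c3.png

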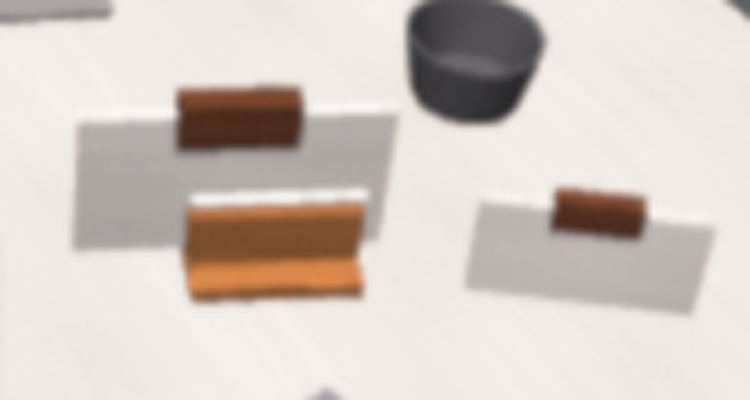

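View pics/c4.png

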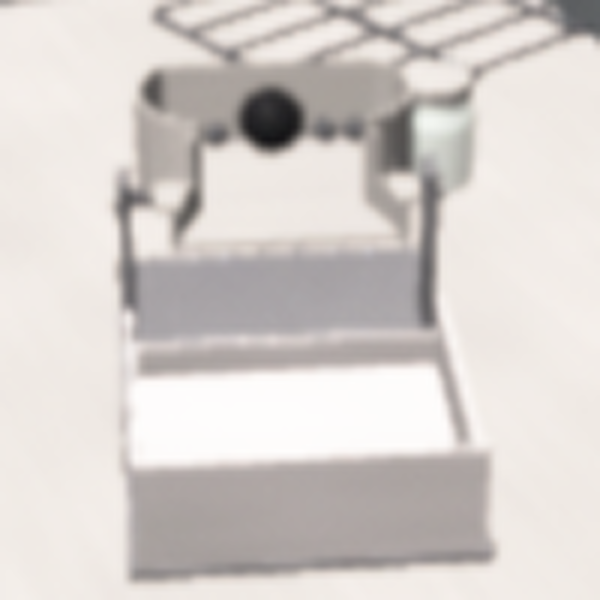

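```bash
cat > h.py <<'E'
import cv2, numpy as np
from cell import *
M={n:camera_model(n) for n in("side","top")}
def C(n): return -M[n]["R"].T@M[n]["t"]
def ray(n,p):
    m=M[n]; d=m["R"].T@np.array([(p[0]-m["cx"])/m["fx"],(p[1]-m["cy"])/m["fy"],1.]); return d/np.linalg.norm(d)
def onz(n,p,z):
    c=C(n); d=ray(n,p); return c+d*(z-c[2])/d[2]
def tri(ps,pt):
    # two-view least-squares
    A=np.zeros((3,3)); b=np.zeros(3); R=[]
    for n,p in(("side",ps),("top",pt)):
        d=ray(n,p); P=np.eye(3)-np.outer(d,d); A+=P; b+=P@C(n)
    X=np.linalg.solve(A,b); 
    gap=[np.linalg.norm((np.eye(3)-np.outer(ray(n,p),ray(n,p)))@(X-C(n))) for n,p in(("side",ps),("top",pt))]
    return X,sum(gap)
def proj(n,X):
    m=M[n]; c=m["R"]@np.asarray(X,float)+m["t"]; return np.array([m["fx"]*c[0]/c[2]+m["cx"],m["fy"]*c[1]/c[2]+m["cy"]])
def snap(n,name):
    f=grab_frame(n)[:,:,::-1].copy(); cv2.imwrite(f"pics/{name}.png",f); return f
def crop(f,x0,x1,y0,y1,k,name):
    cv2.imwrite(f"pics/{name}.png",cv2.resize(f[y0:y1,x0:x1],None,fx=k,fy=k,interpolation=cv2.INTER_CUBIC))
E
python3 - <<'E'
from h import *
np.set_printoptions(precision=2,suppress=True)
t=cv2.imread("pics/top0.png"); s=cv2.imread("pics/side0.png")
print(C("side"),C("top"))
for n,f,(x0,x1,y0,y1) in (("top",t,(380,450,150,225)),("side",s,(325,410,240,300))):
    hsv=cv2.cvtColor(f,cv2.COLOR_BGR2HSV)
    b,g,r=[f[...,i].astype(int) for i in range(3)]
    sat=(r-b)
    for nm,m in (("brown",(sat>20)&(r<115 if n=="side" else (r<85)&(sat>15))),("orange",(sat>40)&(r>(120 if n=="side" else 90)))):
        k=np.zeros(f.shape[:2],np.uint8); k[y0:y1,x0:x1]=m[y0:y1,x0:x1]
        cs,_=cv2.findContours(k,cv2.RETR_EXTERNAL,cv2.CHAIN_APPROX_NONE)
        for c in cs:
            if cv2.contourArea(c)>15:
                R=cv2.minAreaRect(c); print(n,nm,cv2.contourArea(c),R, cv2.boxPoints(R).tolist())
E
```

```text
[   42.84 -1002.08   791.85] [ 206.67  -51.09 1430.46]
top brown 114.0 ((404.73284912109375, 184.21234130859375), (5.9690985679626465, 23.291189193725586), 20.556045532226562) [[397.8492736816406, 194.06851196289062], [406.0273742675781, 172.26028442382812], [411.6164245605469, 174.35617065429688], [403.4383239746094, 196.16439819335938]]
top orange 96.5 ((408.6829833984375, 187.77822875976562), (5.007757663726807, 30.62964630126953), 22.166345596313477) [[400.5859375, 201.01646423339844], [412.14239501953125, 172.6505889892578], [416.780029296875, 174.5399932861328], [405.22357177734375, 202.90586853027344]]
top orange 155.0 ((393.4314880371094, 181.84930419921875), (7.7247161865234375, 30.547739028930664), 20.556045532226562) [[384.4520568847656, 194.7945098876953], [395.1780700683594, 166.19175720214844], [402.4109191894531, 168.9040985107422], [391.6849060058594, 197.50685119628906]]
side brown 184.5 ((367.0, 255.0), (8.0, 24.0), 90.0) [[355.0, 251.0], [379.0, 251.0], [379.0, 259.0], [355.0, 259.0]]
side orange 619.5 ((374.0, 279.5), (19.0, 36.0), 90.0) [[356.0, 270.0], [392.0, 270.0], [392.0, 289.0], [356.0, 289.0]]
side orange 32.5 ((367.5, 248.5), (23.0, 3.0), 0.0) [[356.0, 250.0], [356.0, 247.0], [379.0, 247.0], [379.0, 250.0]]
```

```bash
python3 - <<'E'
from h import *
np.set_printoptions(precision=2,suppress=True)
t=cv2.imread("pics/top0.png"); s=cv2.imread("pics/side0.png")
# bar top end centres
for a,b in (((380.0,248.7),(409.0,172.8)),((355.3,249),(400.4,195.6))):
    print("bar end",tri(a,b))
for c in ([397.85,194.07],[406.03,172.26],[411.62,174.36],[403.44,196.16]): print("z124",onz("top",c,124)[:2])
for c in ([384.452,194.79],[395.178,166.19],[405.22,202.9],[416.78,174.54]): print("rack base z~12-48",onz("top",c,12)[:2],onz("top",c,48)[:2])
def ce(f,k):
    f=cv2.resize(f,None,fx=k,fy=k,interpolation=cv2.INTER_CUBIC)
    return cv2.createCLAHE(3,(4,4)).apply(cv2.cvtColor(f,cv2.COLOR_BGR2GRAY))
cv2.imwrite("pics/d1.png",ce(t[150:215,225:290],9))
cv2.imwrite("pics/d2.png",ce(s[145:200,275:345],10))
E
```

```text
bar end (array([ 530.89, -330.5 ,  124.56]), np.float64(3.4702399368897563))
bar end (array([ 465.08, -305.2 ,  125.01]), np.float64(0.6335684355293836))
z124 [ 469.3  -298.02]
z124 [ 534.13 -322.75]
z124 [ 528.22 -338.84]
z124 [ 463.52 -313.98]
rack base z~12-48 [ 488.69 -277.39] [ 481.53 -271.64]
rack base z~12-48 [ 581.15 -312.16] [ 571.65 -305.53]
rack base z~12-48 [ 464.35 -341.67] [ 457.81 -334.29]
rack base z~12-48 [ 555.54 -379.74] [ 546.68 -371.4 ]
```

View pics/d1.png

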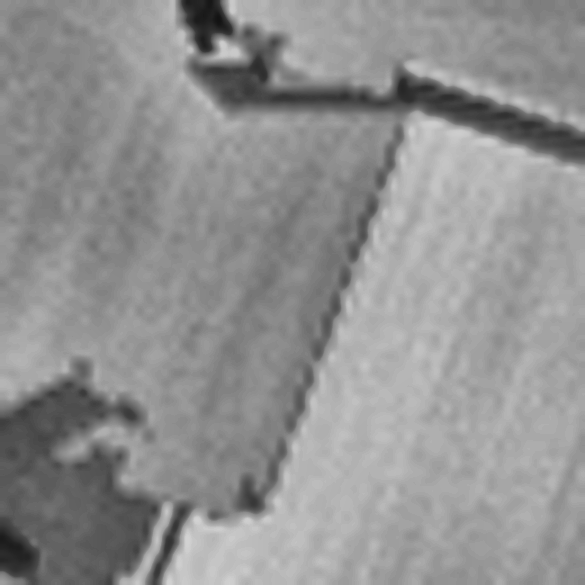

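View pics/d2.png

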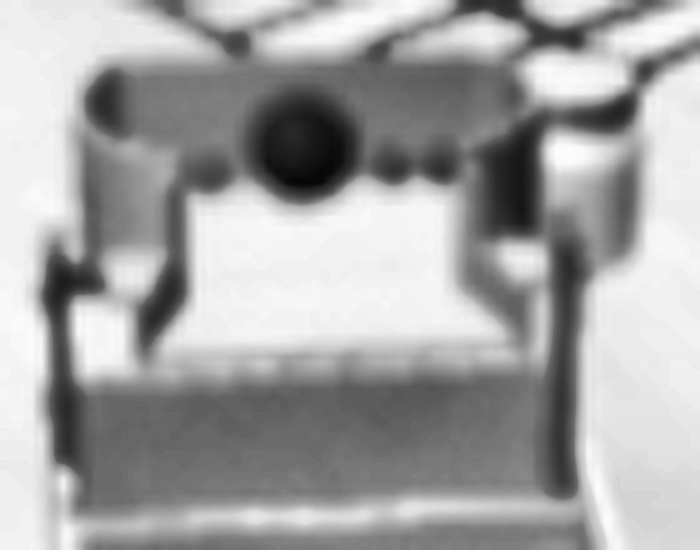

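```bash
python3 - <<'E'
from h import *
np.set_printoptions(precision=2,suppress=True)
t=cv2.imread("pics/top0.png"); s=cv2.imread("pics/side0.png")
g=cv2.cvtColor(t,cv2.COLOR_BGR2GRAY)
print("floor",g[200,285],"lip",g[180,250],"table",g[240,220],g[140,320])
k=np.zeros_like(g); th=(int(g[200,285])+int(g[180,250]))//2; print(th)
k[150:245,230:330]=(cv2.GaussianBlur(g,(3,3),0)[150:245,230:330]>th)*255
k=cv2.morphologyEx(k,cv2.MORPH_OPEN,np.ones((3,3)))
cs,_=cv2.findContours(k,cv2.RETR_EXTERNAL,cv2.CHAIN_APPROX_NONE)
c=max(cs,key=cv2.contourArea); print(cv2.contourArea(c)); print(cv2.approxPolyDP(c,2.5,True)[:,0].tolist())
v=t.copy(); cv2.drawContours(v,[c],-1,(0,0,255),1); crop(v,180,335,125,245,5,"e1")
E
```

```text
floor 165 lip 135 table 135 135
150
3075.0
[[271, 164], [255, 206], [246, 208], [244, 215], [300, 234], [318, 179]]
```

View pics/e1.png

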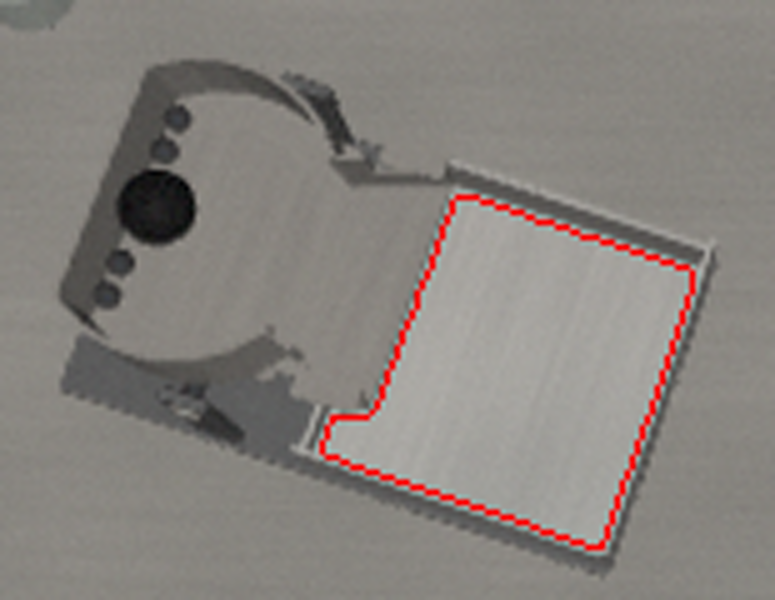

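```bash
python3 - <<'E'
from h import *
np.set_printoptions(precision=2,suppress=True)
t=cv2.imread("pics/top0.png")
g=cv2.GaussianBlur(cv2.cvtColor(t,cv2.COLOR_BGR2GRAY),(3,3),0).astype(np.float32)
print("nadir",proj("top",[206.67,-51.09,0]))
def edge(a,b,span=4,n=25,show=False):
    a=np.array(a,float);b=np.array(b,float);d=(b-a)/np.linalg.norm(b-a);nn=np.array([-d[1],d[0]])
    us=np.arange(-span,span+.01,.25);pts=[]
    for w in np.linspace(.06,.94,n):
        q=a+w*(b-a);P=q+us[:,None]*nn
        v=cv2.remap(g,P[:,0].astype(np.float32)[None],P[:,1].astype(np.float32)[None],cv2.INTER_LINEAR)[0]
        gr=np.abs(np.gradient(v));
        i=gr.argmax(); lo=max(0,i-4);hi=i+5
        u=(us[lo:hi]*gr[lo:hi]).sum()/gr[lo:hi].sum(); pts.append(q+u*nn)
    pts=np.array(pts,np.float32)
    vx,vy,x,y=cv2.fitLine(pts,cv2.DIST_HUBER,0,.01,.01).ravel(); d=np.array([vx,vy]);p=np.array([x,y])
    r=np.abs((pts-p)@np.array([-vy,vx])); print("  resid",np.median(r))
    return p-d*20,p+d*20,p
def wl(e,z): 
    A,B,P=[onz("top",q,z)[:2] for q in e]; d=(B-A)/np.linalg.norm(B-A); return P,np.degrees(np.arctan2(d[1],d[0]))
lip=edge((270.5,163),(255,205)); print("lip z132.5",wl(lip,132.5))
up=edge((273,163.5),(317,177.5),3); print("up z11",wl(up,11))
lo=edge((246,216),(300,235),3); print("lo z60",wl(lo,60),wl(lo,11),wl(lo,49))
far=edge((319,180),(301,233),2.5); print("far z80",wl(far,80),wl(far,11))
E
```

```text
nadir [309.88 285.83]
  resid 0.08076739
lip z132.5 (array([489.28,  89.42]), np.float64(-17.883285634488978))
  resid 0.10863361
up z11 (array([566.05,  10.62]), np.float64(-107.85253106695832))
  resid 0.07141495
lo z60 (array([377.38,  64.85]), np.float64(-107.85719425642036)) (array([383.49,  69.  ]), np.float64(-107.85719425642031)) (array([378.75,  65.78]), np.float64(-107.85719425642033))
  resid 0.068713434
far z80 (array([437.96, -49.7 ]), np.float64(-17.746348649096124)) (array([449.77, -49.62]), np.float64(-17.746348649096127))
```

```bash
cat >> h.py <<'E'
AZ=np.radians(-107.86); SX=np.array([np.cos(AZ),np.sin(AZ),0]); SY=np.array([-SX[1],SX[0],0]); SZ=np.array([0,0,1.])
def mouth(th,msx=-258.8,msy=439.4):
    H=SX*(msx-79.3)+SY*msy+SZ*110
    p=.12-th; ux=SX*np.cos(p)+SZ*np.sin(p); uz=-SX*np.sin(p)+SZ*np.cos(p)
    return H+84*ux+34*uz, ux, uz, H
E
python3 - <<'E'
from h import *
np.set_printoptions(precision=2,suppress=True)
t=cv2.imread("pics/top0.png"); s=cv2.imread("pics/side0.png")
m,ux,uz,H=mouth(0); print("mouth",m,"hinge",H)
kn,g=tri((305.2,159.5),(211.4,166.4)); d=kn-m; print("knob",kn,g,"in mouth",d@ux,d@SY,d@uz)
L={"side":cv2.resize(s,None,fx=6,fy=6,interpolation=cv2.INTER_CUBIC),"top":cv2.resize(t,None,fx=6,fy=6,interpolation=cv2.INTER_CUBIC)}
def poly(n,P,col):
    q=np.array([(proj(n,X)+.5)*6 for X in P]).astype(int); cv2.polylines(L[n],[q],True,col,1)
for n in L:
    for sg in(1,-1):
        poly(n,[m+ux*a+SY*sg*b for a,b in((-18,63),(21,63),(21,79),(-18,79))],(0,0,255))
    poly(n,[m+ux*21-uz*24+SY*a for a in(-65,65)],(0,255,0))
    poly(n,[m-ux*154-uz*24+SY*a for a in(-50,50)],(255,0,0))
    poly(n,[H+SY*a for a in(-98,98)],(255,0,255))
# rack
ra=np.radians(-21.); ry=np.array([np.cos(ra),np.sin(ra),0]); rx=np.array([-ry[1],ry[0],0])*-1
R=np.array([522.4,-327.8,0])
for n in L:
    for z,w in((12,35),(48,3.5),(0,35)):
        poly(n,[R+SZ*z+rx*a*w+ry*b*50 for a,b in((-1,-1),(1,-1),(1,1),(-1,1))],(0,255,0) if z else (0,0,255))
    B=np.array([498.8,-318.4,0]); poly(n,[B+SZ*124+rx*a*9+ry*b*35 for a,b in((-1,-1),(1,-1),(1,1),(-1,1))],(255,255,0))
    poly(n,[B+SZ*112+rx*a*2.5+ry*b*90 for a,b in((-1,-1),(1,-1),(1,1),(-1,1))],(255,0,255))
cv2.imwrite("pics/f1.png",L["top"][780:1350,1100:1750]);cv2.imwrite("pics/f2.png",L["side"][840:1260,1640:2080])
cv2.imwrite("pics/f3.png",L["top"][840:1380,2200:2750]);cv2.imwrite("pics/f4.png",L["side"][1400:1800,1920:2450])
E
```

```text
mouth [497.59 111.54 153.81] hinge [521.92 187.05 110.  ]
knob [535.97 236.06 139.47] 0.24297337827083257 in mouth -131.06796550523333 -1.6613389323667893 1.3562586742210019
```

View pics/f1.png

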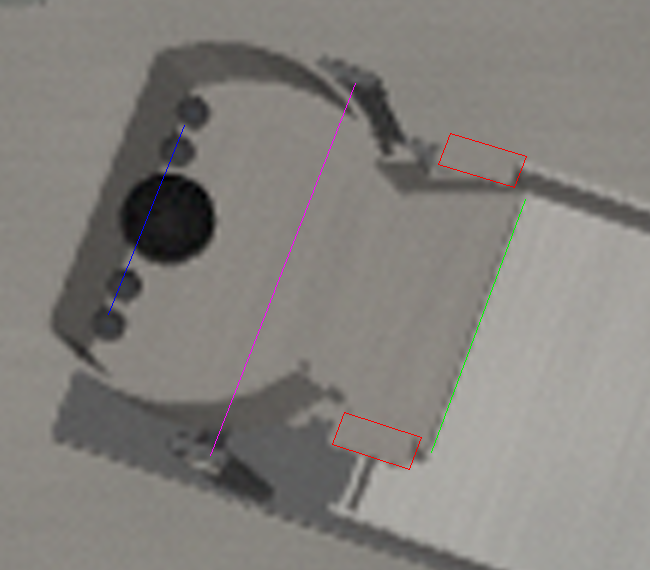

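View pics/f2.png

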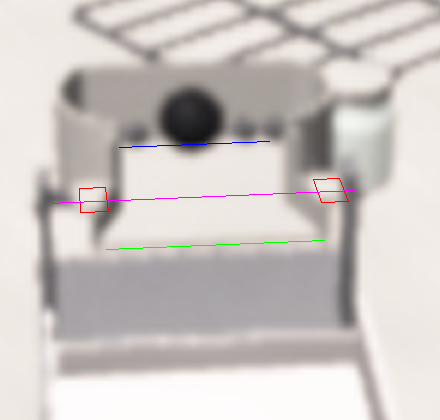

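View pics/f3.png

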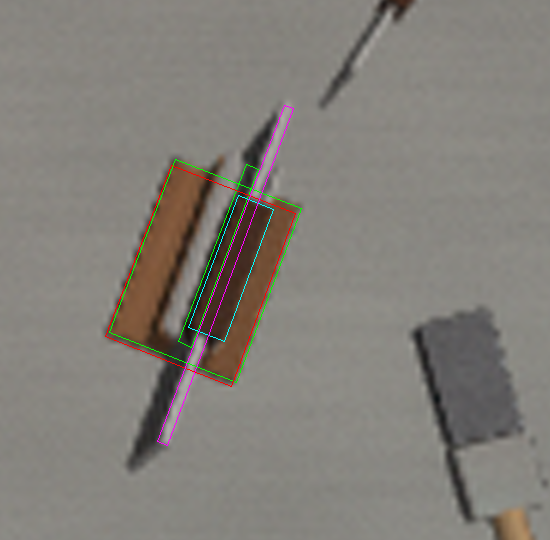

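View pics/f4.png

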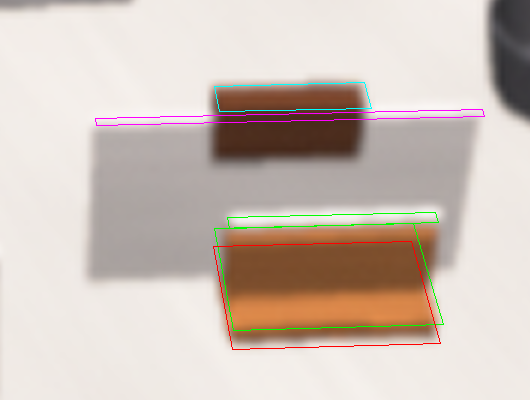

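The crops and overlays confirm the target. A 180 mm plate drawn with the grip bar at (404.7,184.2) matches the card in the rack, so the middle-sized card is the rack card. The top-view overlay of the ledges and lip fits within about 1 px. I'll move toward the rack and check the roll sign on the way.

Emit:
{"method": "carry_out", "body": {
  "rows": [
    {"x": -0.86, "y": 0, "z": -0.735, "roll": 0.108, "gripper": 1},
    {"x": -0.86, "y": 0, "z": -0.735, "roll": 0.108, "gripper": 1},
    {"x": -0.86, "y": 0, "z": -0.735, "roll": 0.108, "gripper": 1},
    {"x": -0.86, "y": 0, "z": -0.735, "roll": 0.108, "gripper": 1},
    {"x": -0.86, "y": 0, "z": -0.735, "roll": 0.108, "gripper": 1},
    {"x": -0.86, "y": 0, "z": -0.735, "roll": 0.108, "gripper": 1},
    {"x": -0.86, "y": 0, "z": -0.735, "roll": 0.108, "gripper": 1},
    {"x": -0.86, "y": 0, "z": -0.735, "roll": 0.108, "gripper": 1},
    {"x": -0.86, "y": 0, "z": -0.735, "roll": 0.108, "gripper": 1},
    {"x": -0.86, "y": 0, "z": -0.735, "roll": 0.108, "gripper": 1}
  ]
}}

```text
time_s: 1.35
tcp_pos: [329.6, 101.5, 233.0]
tool_rot: [[0.358, -0.001, -0.934], [0.934, -0.001, 0.358], [-0.001, -1.0, 0.0]]
contact_force: [-0.9, -0.2, 1.1]
opening: 85.3
```

Emit:
{"method": "carry_out", "body": {
  "rows": [
    {"x": -0.829, "y": 0, "z": -0.771, "roll": 0, "gripper": 1},
    {"x": -0.829, "y": 0, "z": -0.771, "roll": 0, "gripper": 1},
    {"x": -0.829, "y": 0, "z": -0.771, "roll": 0, "gripper": 1},
    {"x": -0.829, "y": 0, "z": -0.771, "roll": 0, "gripper": 1},
    {"x": -0.829, "y": 0, "z": -0.771, "roll": 0, "gripper": 1},
    {"x": -0.829, "y": 0, "z": -0.771, "roll": 0, "gripper": 1},
    {"x": -0.829, "y": 0, "z": -0.771, "roll": 0, "gripper": 1},
    {"x": -0.829, "y": 0, "z": -0.771, "roll": 0, "gripper": 1},
    {"x": -0.829, "y": 0, "z": -0.771, "roll": 0, "gripper": 1},
    {"x": -0.829, "y": 0, "z": -0.771, "roll": 0, "gripper": 1},
    {"x": -0.829, "y": 0, "z": -0.771, "roll": 0, "gripper": 1}
  ]
}}

```text
time_s: 2.72
tcp_pos: [498.6, -317.0, 233.9]
tool_rot: [[0.357, -0.0, -0.934], [0.934, -0.001, 0.357], [-0.001, -1.0, -0.0]]
contact_force: [-0.7, 1.1, 0.4]
opening: 85.3
```

```bash
python3 - <<'E'
from h import *
np.set_printoptions(precision=3,suppress=True)
s=get_state(); print(s["tcp_pos"],s["joint_positions"],s["contact_force"],s["tool_rot"])
f=snap("side","s1"); crop(f,320,440,190,310,5,"s1c")
f=snap("top","t1"); crop(f,350,470,130,250,5,"t1c")
E
```

```text
[ 498.605 -317.043  233.897] [-32.414  20.185   8.648  78.442  -0.071 -11.508] [-0.679  1.149  0.358] [[ 0.357 -0.    -0.934]
 [ 0.934 -0.001  0.357]
 [-0.001 -1.    -0.   ]]
```

View pics/s1c.png

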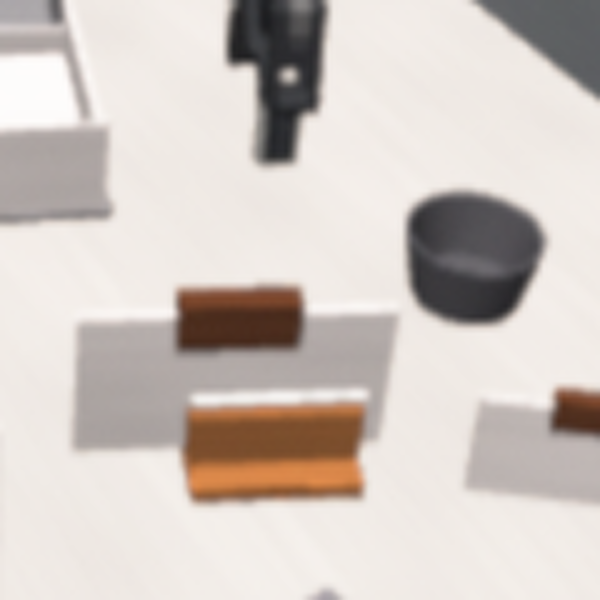

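View pics/t1c.png

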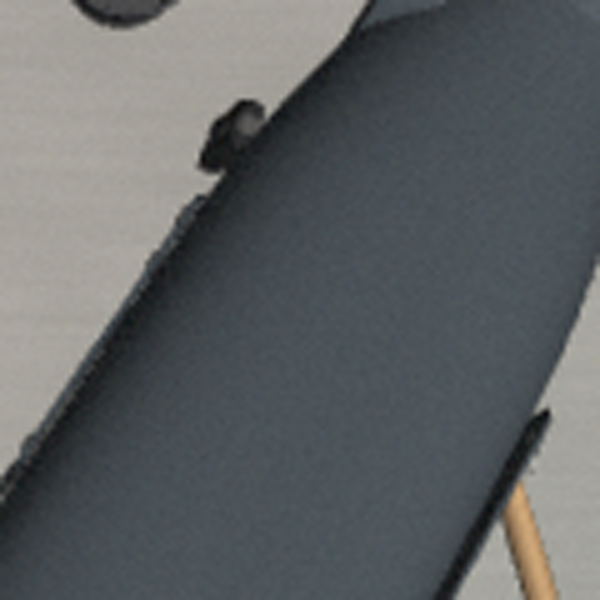

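```bash
python3 - <<'E'
from h import *
for z in(209,222,124): print(z,proj("side",[498.6,-317,z]))
f=cv2.imread("pics/s1.png"); g=cv2.cvtColor(f,cv2.COLOR_BGR2GRAY)
for r in range(211,224): print(r,g[r,366:386])
E
```

```text
209 [370.45975718 223.70232236]
222 [370.86584123 219.66518325]
124 [367.93849743 248.76776441]
211 [234 234 235 234 223 166 110  67  42  42  49  50  48  51  58  70  81 142
 218 236]
212 [234 234 235 235 223 170 123  79  44  36  38  37  38  57  98 133 146 179
 228 237]
213 [234 234 234 234 223 170 126  81  45  38  40  37  48  91 155 202 214 222
 234 237]
214 [234 234 234 233 221 162 121  78  46  41  45  44  56 114 187 228 234 235
 237 237]
215 [234 234 234 232 217 157 120  78  46  42  46  48  63 125 199 232 237 237
 237 237]
216 [234 235 234 230 206 153 119  76  44  41  45  44  68 135 208 233 237 237
 237 237]
217 [235 235 234 229 202 151 116  71  41  42  44  45  74 145 216 235 237 237
 237 237]
218 [236 235 235 229 200 148 110  66  41  42  44  45  80 157 224 236 237 237
 238 237]
219 [235 236 235 227 190 141 105  63  42  43  45  47  87 168 228 238 238 237
 238 238]
220 [235 235 235 226 186 139 102  61  42  44  46  50  97 177 230 238 239 238
 238 238]
221 [234 235 235 228 195 146 105  69  56  59  62  72 115 187 231 238 239 239
 238 238]
222 [234 234 234 232 216 175 142 124 121 126 131 140 163 209 232 237 238 239
 239 239]
223 [234 234 234 233 229 217 199 192 194 203 207 210 217 228 235 237 237 238
 239 239]
```

```bash
python3 - <<'E'
from h import *
for o in(42,50,57):
  for z in(209,222):
    print(o,z,proj("side",np.array([498.6,-317,z])-o*np.array([.357,.934,0])))
E
```

```text
42 209 [373.17936859 233.37007829]
42 222 [373.6203696  229.25398675]
50 209 [373.72023441 235.29276427]
50 222 [374.16834982 231.16156365]
57 209 [374.19979206 236.99751013]
57 222 [374.65426271 232.85307759]
```

```bash
python3 - <<'E'
from h import *
f=cv2.imread("pics/s1.png"); crop(f,320,420,150,250,8,"s1d")
E
```

View pics/s1d.png

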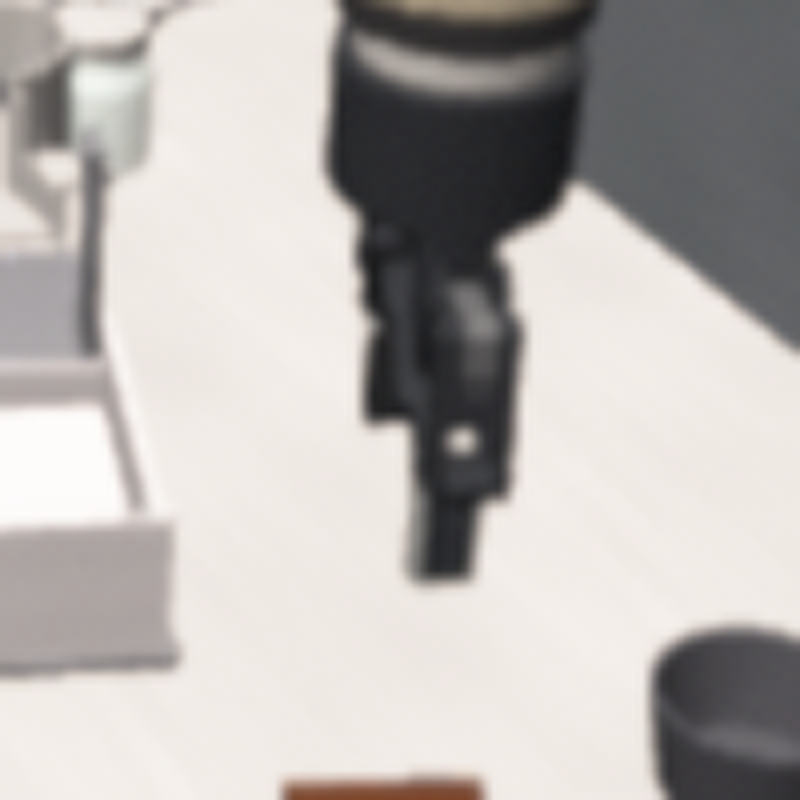

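Emit:
{"method": "carry_out", "body": {
  "rows": [
    {"x": -0.003, "y": 0.12, "z": 0, "roll": 0, "gripper": 1},
    {"x": -0.003, "y": 0.235, "z": 0, "roll": 0, "gripper": 1},
    {"x": -0.003, "y": 0.235, "z": 0, "roll": 0, "gripper": 1},
    {"x": -0.003, "y": 0.235, "z": 0, "roll": 0, "gripper": 1}
  ]
}}

```text
time_s: 3.32
tcp_pos: [498.9, -319.1, 141.7]
tool_rot: [[0.357, 0.001, -0.934], [0.934, -0.002, 0.357], [-0.002, -1.0, -0.002]]
contact_force: [0.2, 0.4, 0.9]
opening: 85.4
```

```bash
python3 - <<'E'
from h import *
f=snap("side","s2"); crop(f,320,420,200,300,7,"s2c")
p=get_state()["tcp_pos"]; print(p)
for o in(43,50):
  for s in(-1,1):
    X=np.array([*p[:2],p[2]-12])+s*o*np.array([.357,.934,0]); print(o,s,proj("side",X))
E
```

```text
[ 499.23274211 -319.3827347   142.1963178 ]
43 -1 [371.36482101 257.83001551]
43 1 [366.31713454 237.80153679]
50 -1 [371.80800359 259.58849892]
50 1 [365.93607946 236.2895662 ]
```

View pics/s2c.png

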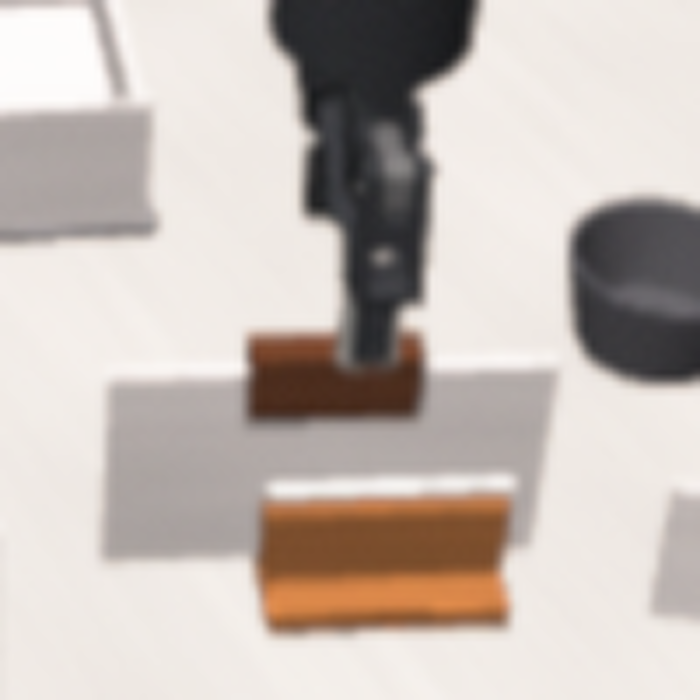

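Emit:
{"method": "carry_out", "body": {
  "rows": [
    {"x": 0.001, "y": 0.05, "z": 0, "roll": 0, "gripper": 1},
    {"x": 0.001, "y": 0.1, "z": 0, "roll": 0, "gripper": 1},
    {"x": 0.001, "y": 0.1, "z": 0, "roll": 0, "gripper": 1},
    {"x": 0.001, "y": 0.1, "z": 0, "roll": 0, "gripper": 1}
  ]
}}

```text
time_s: 3.88
tcp_pos: [500.3, -319.6, 103.9]
tool_rot: [[0.357, 0.004, -0.934], [0.934, -0.004, 0.357], [-0.003, -1.0, -0.006]]
contact_force: [-0.0, -0.4, 0.6]
opening: 85.1
```

```bash
python3 - <<'E'
from h import *
f=snap("side","s3"); crop(f,320,420,200,300,7,"s3c")
print(get_state()["tcp_pos"],get_state()["contact_force"])
E
```

```text
[ 500.29924485 -319.66309393  103.89780115] [ 0.39663958  0.69865319 -0.01380546]
```

View pics/s3c.png

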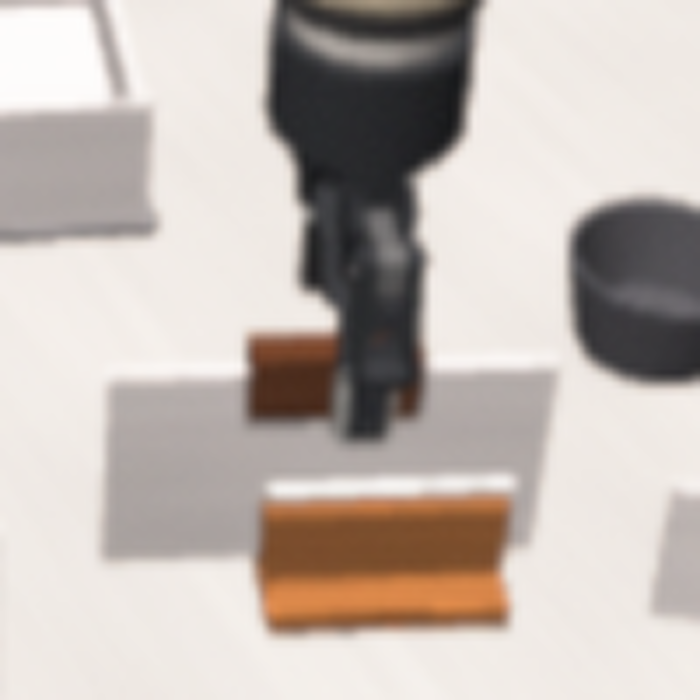

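Emit:
{"method": "carry_out", "body": {
  "rows": [
    {"x": 0, "y": 0, "z": 0, "roll": 0, "gripper": 0.4},
    {"x": 0, "y": 0, "z": 0, "roll": 0, "gripper": 0.3},
    {"x": 0, "y": 0, "z": 0, "roll": 0, "gripper": 0.25},
    {"x": 0, "y": 0, "z": 0, "roll": 0, "gripper": 0.2},
    {"x": 0, "y": 0, "z": 0, "roll": 0, "gripper": 0.1},
    {"x": 0, "y": 0, "z": 0, "roll": 0, "gripper": 0},
    {"x": 0, "y": 0, "z": 0, "roll": 0, "gripper": 0},
    {"x": 0, "y": 0, "z": 0, "roll": 0, "gripper": 0}
  ]
}}

```text
time_s: 4.92
tcp_pos: [500.4, -319.5, 104.1]
tool_rot: [[0.357, 0.005, -0.934], [0.934, -0.004, 0.357], [-0.002, -1.0, -0.006]]
contact_force: [-0.5, 2.4, 5.6]
opening: 16.9
```

```bash
python3 - <<'E'
from h import *
f=snap("side","s4"); crop(f,320,420,200,300,7,"s4c")
s=get_state();print(s["tcp_pos"],s["contact_force"],s["ft_torque"],s["opening"])
E
```

```text
[ 500.37882399 -319.47341457  104.09443875] [-0.2342132   2.80410829  5.25068427] [0.66620249 0.12057619 0.06260669] 16.73023527583628
```

View pics/s4c.png

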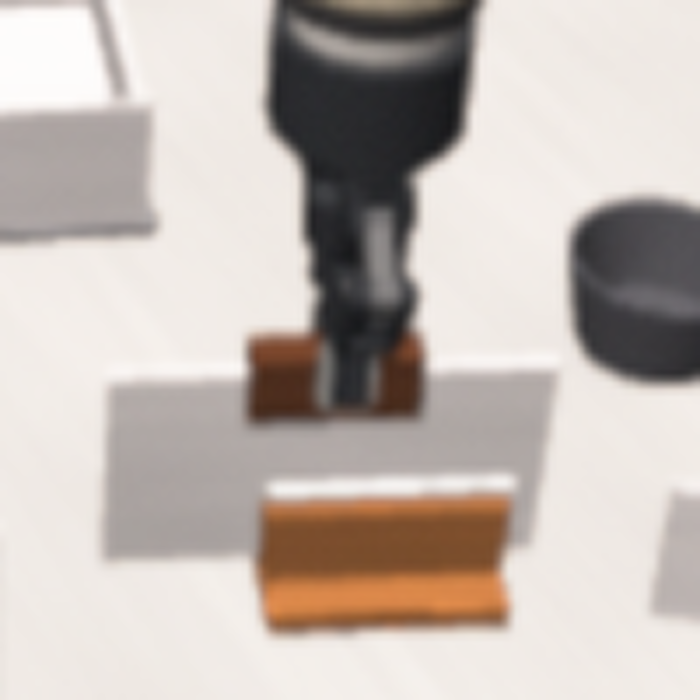

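Emit:
{"method": "carry_out", "body": {
  "rows": [
    {"x": 0, "y": -0.02, "z": 0, "roll": 0, "gripper": 0},
    {"x": 0, "y": -0.06, "z": 0, "roll": 0, "gripper": 0},
    {"x": 0, "y": -0.12, "z": 0, "roll": 0, "gripper": 0},
    {"x": 0, "y": -0.2, "z": 0, "roll": 0, "gripper": 0},
    {"x": 0, "y": -0.3, "z": 0, "roll": 0, "gripper": 0},
    {"x": 0, "y": -0.4, "z": 0, "roll": 0, "gripper": 0},
    {"x": 0, "y": -0.445, "z": 0, "roll": 0, "gripper": 0},
    {"x": 0, "y": -0.445, "z": 0, "roll": 0, "gripper": 0},
    {"x": 0, "y": -0.445, "z": 0, "roll": 0, "gripper": 0}
  ]
}}

```text
time_s: 6.1
tcp_pos: [499.2, -318.7, 281.5]
tool_rot: [[0.357, 0.004, -0.934], [0.934, -0.004, 0.357], [-0.002, -1.0, -0.005]]
contact_force: [-0.1, -0.2, -1.6]
opening: 16.4
```

```bash
python3 - <<'E'
from h import *
f=snap("side","s5"); crop(f,310,430,160,300,5,"s5c")
s=get_state();print(s["tcp_pos"],s["contact_force"],s["ft_torque"],s["opening"])
p=s["tcp_pos"]; y=np.array([.934,-.357,0])
for z in(92,-8): 
  for o in(-92,88): print(proj("side",p-SZ*z+y*o))
E
```

```text
[ 499.10733449 -318.55979966  281.14383717] [ 0.24220152 -0.02427066 -1.88412845] [-0.0186544  -0.06690554  0.02141221] 16.969586643715445
[335.85494627 230.83239589]
[403.00708343 229.28616617]
[337.15752359 198.83139023]
[408.0635571 197.4713523]
```

View pics/s5c.png

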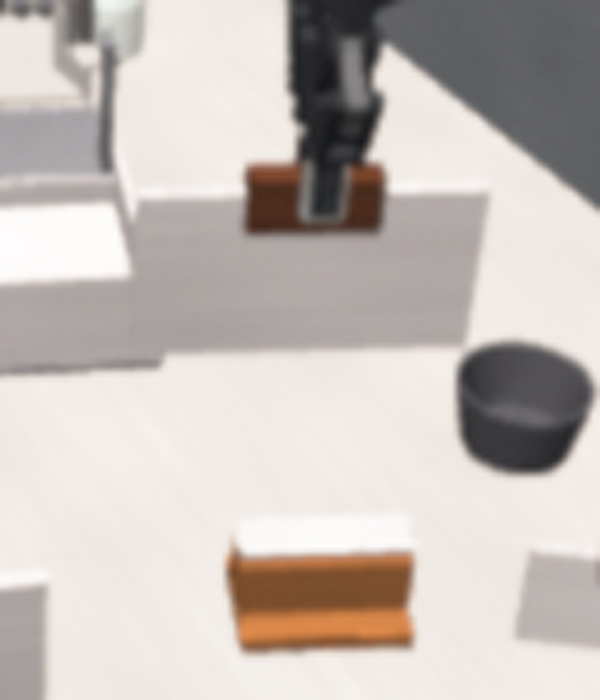

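Emit:
{"method": "carry_out", "body": {
  "rows": [
    {"x": 0.05, "y": 0, "z": 0.019, "roll": 0, "gripper": 0},
    {"x": 0.14, "y": 0, "z": 0.054, "roll": 0, "gripper": 0},
    {"x": 0.25, "y": 0, "z": 0.096, "roll": 0, "gripper": 0},
    {"x": 0.36, "y": 0, "z": 0.138, "roll": -0.01, "gripper": 0},
    {"x": 0.47, "y": 0, "z": 0.181, "roll": -0.02, "gripper": 0},
    {"x": 0.58, "y": 0, "z": 0.223, "roll": -0.03, "gripper": 0},
    {"x": 0.69, "y": 0, "z": 0.265, "roll": -0.04, "gripper": 0},
    {"x": 0.79, "y": 0, "z": 0.304, "roll": -0.05, "gripper": 0},
    {"x": 0.88, "y": 0, "z": 0.338, "roll": -0.0515, "gripper": 0},
    {"x": 0.94, "y": 0, "z": 0.361, "roll": -0.0515, "gripper": 0},
    {"x": 0.975, "y": 0, "z": 0.375, "roll": -0.0515, "gripper": 0},
    {"x": 0.993, "y": 0, "z": 0.382, "roll": -0.0515, "gripper": 0},
    {"x": 0.993, "y": 0, "z": 0.382, "roll": -0.0515, "gripper": 0},
    {"x": 0.993, "y": 0, "z": 0.382, "roll": -0.0515, "gripper": 0}
  ]
}}

```text
time_s: 7.9
tcp_pos: [498.3, 106.3, 279.6]
tool_rot: [[0.307, 0.003, -0.952], [0.952, -0.004, 0.307], [-0.003, -1.0, -0.004]]
contact_force: [0.3, -0.6, -1.9]
opening: 16.7
```

```bash
python3 - <<'E'
from h import *
np.set_printoptions(precision=3,suppress=True)
f=snap("side","s6"); crop(f,250,370,110,250,5,"s6c")
f=snap("top","t6"); crop(f,170,340,110,250,4,"t6c")
s=get_state();print(s["time_s"],s["tcp_pos"],s["contact_force"],s["ft_torque"],s["opening"],s["tool_rot"])
E
```

```text
8.0 [498.285 106.293 279.679] [ 0.185  0.034 -1.116] [-0.016  0.037 -0.03 ] 16.78269978646826 [[ 0.307  0.003 -0.952]
 [ 0.952 -0.004  0.307]
 [-0.002 -1.    -0.004]]
```

View pics/s6c.png

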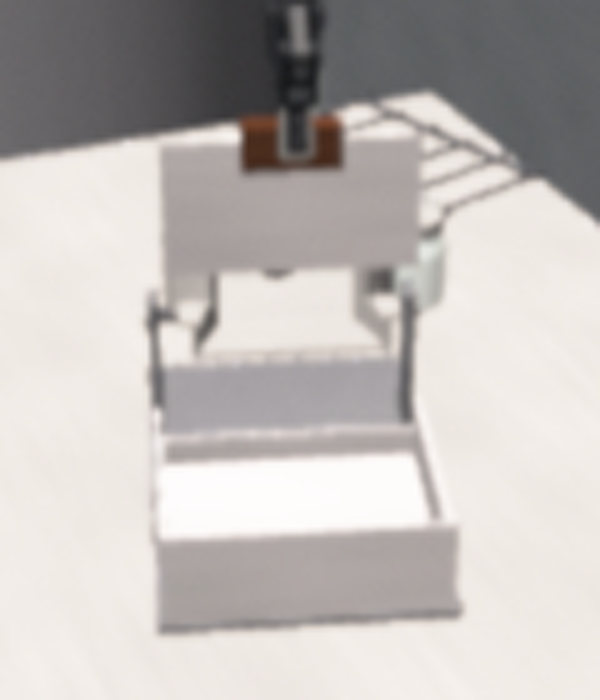

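View pics/t6c.png

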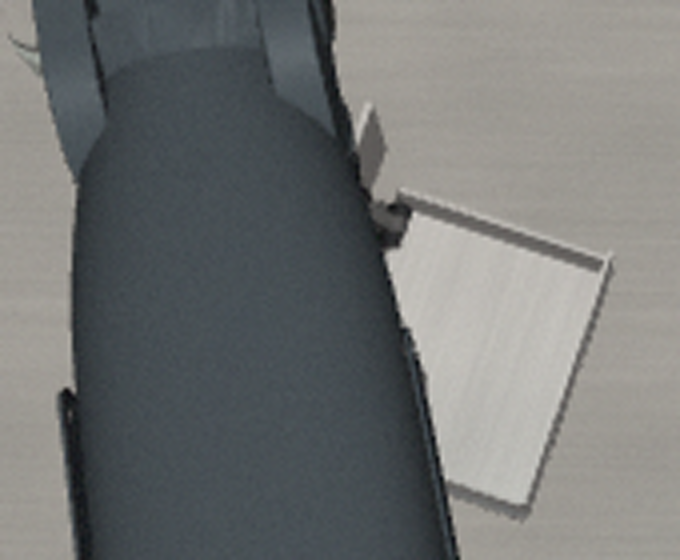

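Emit:
{"method": "carry_out", "body": {
  "rows": [
    {"x": 0, "y": 0.02, "z": 0, "roll": 0, "gripper": 0},
    {"x": 0, "y": 0.05, "z": 0, "roll": 0, "gripper": 0},
    {"x": 0, "y": 0.07, "z": 0, "roll": 0, "gripper": 0},
    {"x": 0, "y": 0.075, "z": 0, "roll": 0, "gripper": 0},
    {"x": 0, "y": 0.077, "z": 0, "roll": 0, "gripper": 0},
    {"x": 0, "y": 0.079, "z": 0, "roll": 0, "gripper": 0},
    {"x": 0, "y": 0.081, "z": 0, "roll": 0, "gripper": 0},
    {"x": 0, "y": 0.083, "z": 0, "roll": 0, "gripper": 0},
    {"x": 0, "y": 0.085, "z": 0, "roll": 0, "gripper": 0},
    {"x": 0, "y": 0.085, "z": 0, "roll": 0, "gripper": 0},
    {"x": 0, "y": 0.085, "z": 0, "roll": 0, "gripper": 0}
  ]
}}

```text
time_s: 9.38
tcp_pos: [498.5, 106.2, 246.4]
tool_rot: [[0.307, 0.004, -0.952], [0.952, -0.004, 0.307], [-0.002, -1.0, -0.005]]
contact_force: [-2.1, -0.4, 5.8]
opening: 17.1
```

```bash
python3 - <<'E'
from h import *
np.set_printoptions(precision=3,suppress=True)
f=snap("side","s7"); crop(f,250,370,110,250,5,"s7c")
s=get_state();print(s["time_s"],s["tcp_pos"],s["contact_force"],s["ft_torque"],s["opening"])
E
```

```text
9.425 [498.519 106.143 246.386] [-1.672 -0.455  4.886] [-0.254  0.403  0.008] 16.48034225769611
```

View pics/s7c.png

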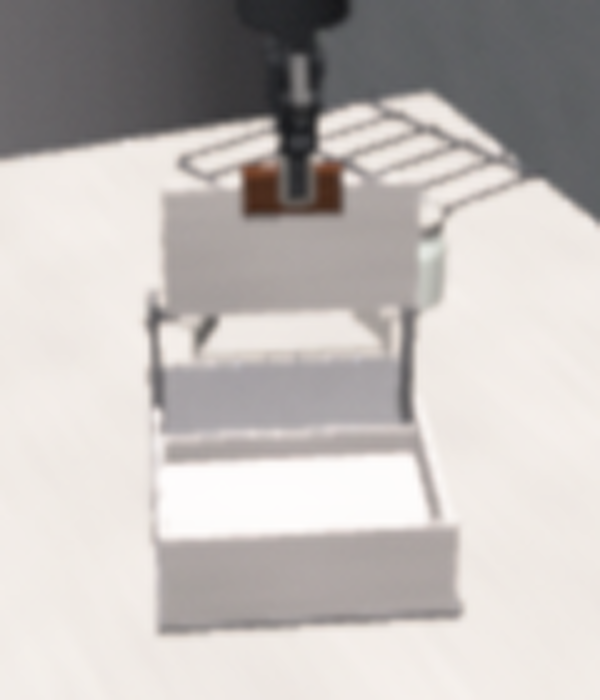

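Emit:
{"method": "carry_out", "body": {
  "rows": [
    {"x": -0.001, "y": 0.002, "z": 0, "roll": 0, "gripper": 0},
    {"x": -0.002, "y": 0.004, "z": 0, "roll": 0, "gripper": 0},
    {"x": -0.003, "y": 0.006, "z": 0, "roll": 0, "gripper": 0},
    {"x": -0.004, "y": 0.008, "z": 0, "roll": 0, "gripper": 0},
    {"x": -0.005, "y": 0.01, "z": 0, "roll": 0, "gripper": 0},
    {"x": -0.006, "y": 0.012, "z": 0, "roll": 0, "gripper": 0},
    {"x": -0.007, "y": 0.014, "z": 0, "roll": 0, "gripper": 0},
    {"x": -0.008, "y": 0.016, "z": 0, "roll": 0, "gripper": 0},
    {"x": -0.008, "y": 0.018, "z": 0, "roll": 0, "gripper": 0},
    {"x": -0.008, "y": 0.018, "z": 0, "roll": 0, "gripper": 0}
  ]
}}

```text
time_s: 10.68
tcp_pos: [497.5, 103.1, 239.8]
tool_rot: [[0.307, 0.005, -0.952], [0.952, -0.003, 0.307], [-0.002, -1.0, -0.006]]
contact_force: [-2.0, 0.6, 4.7]
opening: 17.1
```

```bash
python3 - <<'E'
from h import *
np.set_printoptions(precision=3,suppress=True)
f=snap("side","s8"); crop(f,250,370,110,250,5,"s8c")
s=get_state();print(s["time_s"],s["tcp_pos"],s["contact_force"],s["ft_torque"],s["opening"])
E
```

```text
10.725 [497.534 103.133 239.793] [-2.334  0.939  4.206] [-0.071  0.448  0.011] 16.891561336654938
```

View pics/s8c.png

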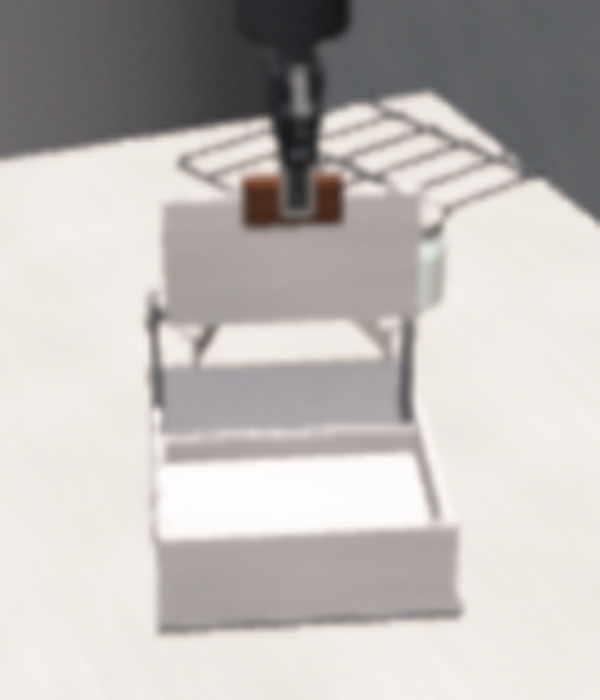

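Emit:
{"method": "carry_out", "body": {
  "rows": [
    {"x": -0.001, "y": 0.0025, "z": 0, "roll": 0, "gripper": 0},
    {"x": -0.002, "y": 0.005, "z": 0, "roll": 0, "gripper": 0},
    {"x": -0.003, "y": 0.0075, "z": 0, "roll": 0, "gripper": 0},
    {"x": -0.004, "y": 0.01, "z": 0, "roll": 0, "gripper": 0},
    {"x": -0.005, "y": 0.0125, "z": 0, "roll": 0, "gripper": 0},
    {"x": -0.006, "y": 0.015, "z": 0, "roll": 0, "gripper": 0},
    {"x": -0.007, "y": 0.0175, "z": 0, "roll": 0, "gripper": 0},
    {"x": -0.008, "y": 0.02, "z": 0, "roll": 0, "gripper": 0},
    {"x": -0.009, "y": 0.0225, "z": 0, "roll": 0, "gripper": 0},
    {"x": -0.01, "y": 0.025, "z": 0, "roll": 0, "gripper": 0},
    {"x": -0.01, "y": 0.0275, "z": 0, "roll": 0, "gripper": 0},
    {"x": -0.011, "y": 0.03, "z": 0, "roll": 0, "gripper": 0},
    {"x": -0.012, "y": 0.0325, "z": 0, "roll": 0, "gripper": 0},
    {"x": -0.012, "y": 0.035, "z": 0, "roll": 0, "gripper": 0},
    {"x": -0.013, "y": 0.0375, "z": 0, "roll": 0, "gripper": 0},
    {"x": -0.013, "y": 0.0375, "z": 0, "roll": 0, "gripper": 0}
  ]
}}

```text
time_s: 12.72
tcp_pos: [495.9, 97.7, 225.2]
tool_rot: [[0.307, 0.005, -0.952], [0.952, -0.004, 0.307], [-0.002, -1.0, -0.006]]
contact_force: [-2.7, -3.2, 4.7]
opening: 16.4
```

```bash
python3 - <<'E'
from h import *
np.set_printoptions(precision=3,suppress=True)
f=snap("side","s9"); crop(f,250,370,110,250,5,"s9c")
f=snap("top","t9"); crop(f,170,340,110,250,4,"t9c")
s=get_state();print(s["time_s"],s["tcp_pos"],s["contact_force"],s["ft_torque"],s["opening"])
E
```

```text
12.825 [495.894  97.756 225.144] [-3.034 -2.186  4.273] [-0.815  0.56   0.052] 16.851735357709842
```

View pics/s9c.png

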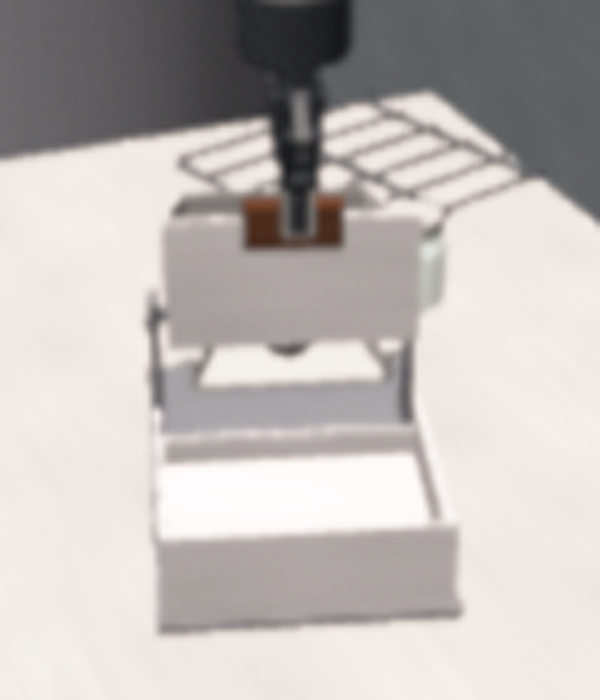

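View pics/t9c.png

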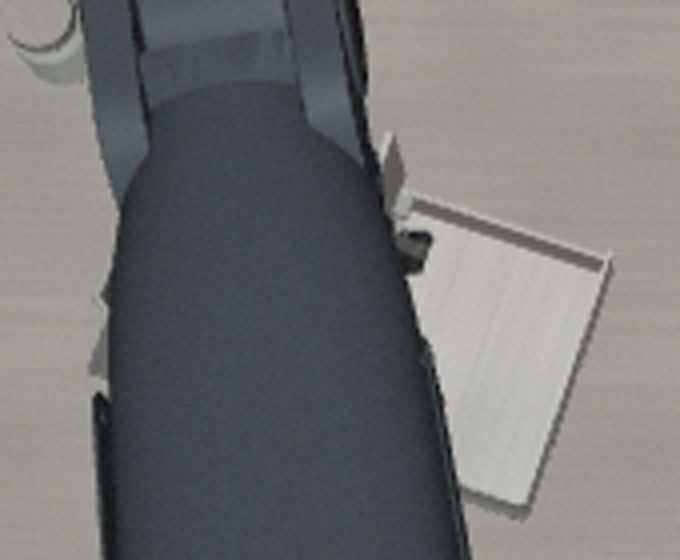

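Emit:
{"method": "carry_out", "body": {
  "rows": [
    {"x": -0.001, "y": 0.0025, "z": 0, "roll": 0, "gripper": 0},
    {"x": -0.001, "y": 0.005, "z": 0, "roll": 0, "gripper": 0},
    {"x": -0.002, "y": 0.0075, "z": 0, "roll": 0, "gripper": 0},
    {"x": -0.002, "y": 0.01, "z": 0, "roll": 0, "gripper": 0},
    {"x": -0.003, "y": 0.0125, "z": 0, "roll": 0, "gripper": 0},
    {"x": -0.003, "y": 0.015, "z": 0, "roll": 0, "gripper": 0},
    {"x": -0.004, "y": 0.0175, "z": 0, "roll": 0, "gripper": 0},
    {"x": -0.004, "y": 0.02, "z": 0, "roll": 0, "gripper": 0},
    {"x": -0.004, "y": 0.02, "z": 0, "roll": 0, "gripper": 0},
    {"x": -0.004, "y": 0.02, "z": 0, "roll": 0, "gripper": 0}
  ]
}}

```text
time_s: 14.08
tcp_pos: [495.3, 96.1, 217.2]
tool_rot: [[0.307, 0.005, -0.952], [0.952, -0.004, 0.307], [-0.002, -1.0, -0.006]]
contact_force: [-3.1, -1.0, 5.5]
opening: 16.4
```

```bash
python3 - <<'E'
from h import *
np.set_printoptions(precision=3,suppress=True)
f=snap("side","s10"); crop(f,250,370,110,250,5,"s10c")
s=get_state();print(s["time_s"],s["tcp_pos"],s["contact_force"],s["ft_torque"],s["opening"])
E
```

```text
14.125 [495.394  96.129 217.199] [-2.538 -1.315  4.252] [-0.599  0.639  0.05 ] 16.84788647237705
```

View pics/s10c.png

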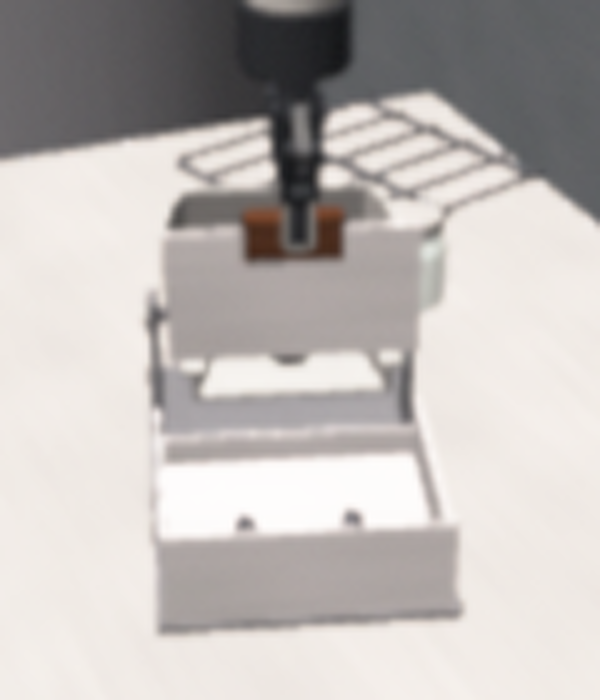

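Two balls are in the tray, at crop (245,523) and (352,518), and the knob is held at (290,358). I'll dwell and tip slightly more.

Emit:
{"method": "carry_out", "body": {
  "rows": [
    {"x": 0, "y": 0.0025, "z": 0, "roll": 0, "gripper": 0},
    {"x": 0, "y": 0.005, "z": 0, "roll": 0, "gripper": 0},
    {"x": 0, "y": 0.005, "z": 0, "roll": 0, "gripper": 0},
    {"x": 0, "y": 0.005, "z": 0, "roll": 0, "gripper": 0},
    {"x": 0, "y": 0.005, "z": 0, "roll": 0, "gripper": 0},
    {"x": 0, "y": 0.005, "z": 0, "roll": 0, "gripper": 0},
    {"x": 0, "y": 0.005, "z": 0, "roll": 0, "gripper": 0},
    {"x": 0, "y": 0.005, "z": 0, "roll": 0, "gripper": 0}
  ]
}}

```text
time_s: 15.12
tcp_pos: [495.3, 96.0, 215.1]
tool_rot: [[0.307, 0.005, -0.952], [0.952, -0.004, 0.307], [-0.003, -1.0, -0.006]]
contact_force: [-2.4, -2.9, 4.5]
opening: 17.0
```

```bash
python3 - <<'E'
from h import *
np.set_printoptions(precision=3,suppress=True)
f=snap("side","s11"); crop(f,250,370,110,250,5,"s11c")
f=snap("top","t11"); crop(f,170,340,110,250,4,"t11c")
s=get_state();print(s["time_s"],s["tcp_pos"],s["contact_force"],s["ft_torque"],s["opening"])
E
```

```text
15.225 [495.344  96.022 215.175] [-2.983 -3.189  4.623] [-1.049  0.728  0.011] 16.501195764091374
```

View pics/s11c.png

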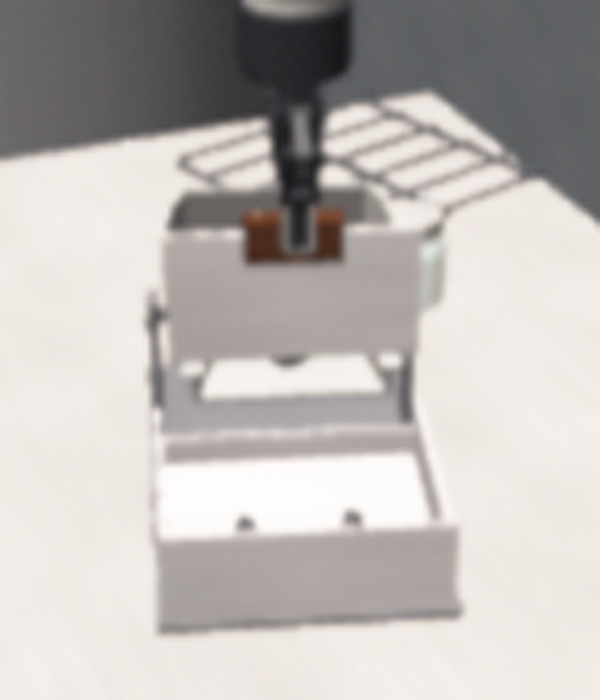

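View pics/t11c.png

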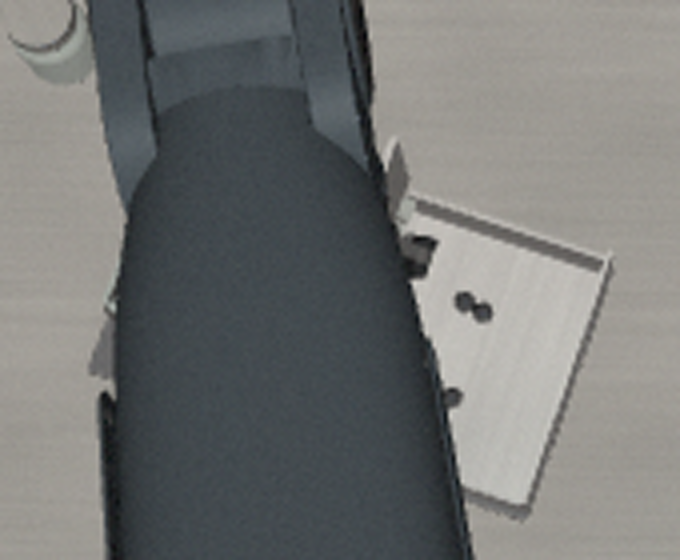

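```bash
python3 - <<'E'
from h import *
np.set_printoptions(precision=1,suppress=True)
for p in((464,302),(483,312),(453,397)):
    X=onz("top",(170+p[0]/4,110+p[1]/4),19); print(X, (X@SX,X@SY), (proj("side",X)-[250,110])*5)
f=cv2.imread("pics/s11.png"); crop(f,280,345,175,225,10,"s11d")
f=cv2.imread("pics/t11.png"); crop(f,265,325,155,245,8,"t11d")
E
```

```text
[510.5  29.   19. ] (np.float64(-184.12880561816866), np.float64(476.9916262206397)) [352.3 520.6]
[502.9  14.   19. ] (np.float64(-167.5951552774366), np.float64(474.32379176205995)) [351.1 533.8]
[435.8  35.2  19. ] (np.float64(-167.1464561378475), np.float64(404.04026435736955)) [253.1 539.2]
```

View pics/s11d.png

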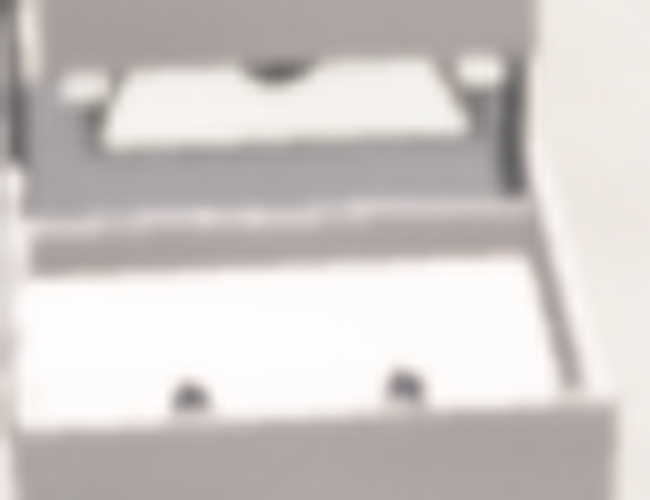

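View pics/t11d.png

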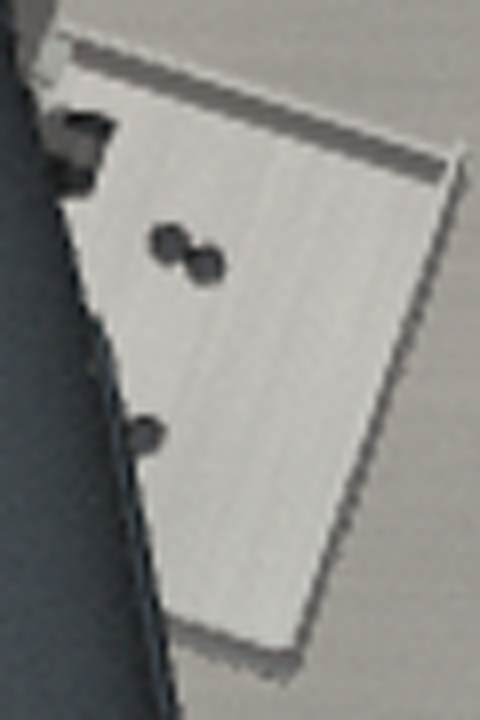

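All four balls are in the tray. The top view shows three, and the ball seen in the side view at (299,215) does not match any of those projected, so it is the fourth, hidden under the arm in the top view. The knob is held behind the card at side (307,181). Now I'll raise the card slowly so the bowl swings back against it.

Emit:
{"method": "carry_out", "body": {
  "rows": [
    {"x": 0.0005, "y": -0.003, "z": 0, "roll": 0, "gripper": 0},
    {"x": 0.001, "y": -0.007, "z": 0, "roll": 0, "gripper": 0},
    {"x": 0.002, "y": -0.011, "z": 0, "roll": 0, "gripper": 0},
    {"x": 0.003, "y": -0.015, "z": 0, "roll": 0, "gripper": 0},
    {"x": 0.004, "y": -0.019, "z": 0, "roll": 0, "gripper": 0},
    {"x": 0.005, "y": -0.023, "z": 0, "roll": 0, "gripper": 0},
    {"x": 0.006, "y": -0.027, "z": 0, "roll": 0, "gripper": 0},
    {"x": 0.007, "y": -0.031, "z": 0, "roll": 0, "gripper": 0},
    {"x": 0.008, "y": -0.035, "z": 0, "roll": 0, "gripper": 0},
    {"x": 0.01, "y": -0.039, "z": 0, "roll": 0, "gripper": 0},
    {"x": 0.011, "y": -0.043, "z": 0, "roll": 0, "gripper": 0},
    {"x": 0.013, "y": -0.047, "z": 0, "roll": 0, "gripper": 0},
    {"x": 0.014, "y": -0.051, "z": 0, "roll": 0, "gripper": 0},
    {"x": 0.015, "y": -0.055, "z": 0, "roll": 0, "gripper": 0},
    {"x": 0.016, "y": -0.059, "z": 0, "roll": 0, "gripper": 0},
    {"x": 0.018, "y": -0.063, "z": 0, "roll": 0, "gripper": 0},
    {"x": 0.02, "y": -0.067, "z": 0, "roll": 0, "gripper": 0},
    {"x": 0.022, "y": -0.071, "z": 0, "roll": 0, "gripper": 0},
    {"x": 0.022, "y": -0.071, "z": 0, "roll": 0, "gripper": 0},
    {"x": 0.022, "y": -0.071, "z": 0, "roll": 0, "gripper": 0}
  ]
}}

```text
time_s: 17.73
tcp_pos: [498.1, 104.6, 243.7]
tool_rot: [[0.307, 0.006, -0.952], [0.952, -0.004, 0.307], [-0.002, -1.0, -0.007]]
contact_force: [1.1, -2.0, 4.1]
opening: 16.8
```

```bash
python3 - <<'E'
from h import *
np.set_printoptions(precision=3,suppress=True)
f=snap("side","s12"); crop(f,250,370,110,250,5,"s12c")
s=get_state();print(s["time_s"],s["tcp_pos"],s["contact_force"],s["ft_torque"],s["opening"])
E
```

```text
17.775 [498.062 104.575 243.651] [ 1.215 -2.069  5.119] [-0.311 -0.153  0.049] 16.844961487400212
```

View pics/s12c.png

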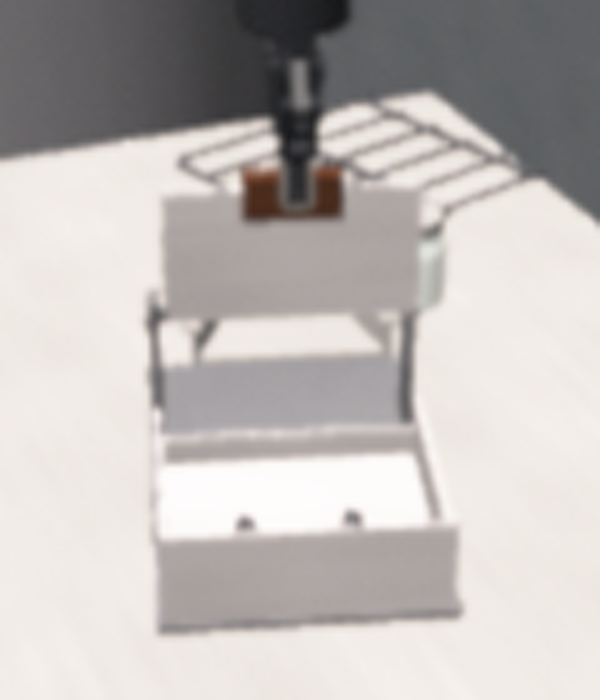

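Emit:
{"method": "carry_out", "body": {
  "rows": [
    {"x": 0.001, "y": -0.003, "z": 0, "roll": 0, "gripper": 0},
    {"x": 0.002, "y": -0.006, "z": 0, "roll": 0, "gripper": 0},
    {"x": 0.002, "y": -0.009, "z": 0, "roll": 0, "gripper": 0},
    {"x": 0.002, "y": -0.012, "z": 0, "roll": 0, "gripper": 0},
    {"x": 0.002, "y": -0.02, "z": 0, "roll": 0, "gripper": 0},
    {"x": 0.002, "y": -0.05, "z": 0, "roll": 0, "gripper": 0},
    {"x": 0, "y": -0.08, "z": 0, "roll": 0, "gripper": 0},
    {"x": 0, "y": -0.095, "z": 0, "roll": 0, "gripper": 0},
    {"x": 0, "y": -0.095, "z": 0, "roll": 0, "gripper": 0},
    {"x": 0, "y": -0.095, "z": 0, "roll": 0, "gripper": 0}
  ]
}}

```text
time_s: 19.02
tcp_pos: [497.7, 104.7, 281.4]
tool_rot: [[0.307, 0.005, -0.952], [0.952, -0.004, 0.307], [-0.003, -1.0, -0.006]]
contact_force: [0.2, 0.3, -1.7]
opening: 16.8
```

```bash
python3 - <<'E'
from h import *
np.set_printoptions(precision=4,suppress=True)
f=snap("side","s13"); crop(f,250,370,110,250,5,"s13c")
s=get_state();print(s["time_s"],s["tcp_pos"],s["contact_force"],s["ft_torque"],s["opening"],s["tool_rot"])
p=s["tcp_pos"]; d=np.array([500.4,-319.5,0])-np.array([p[0],p[1],0]); R=s["tool_rot"]; print("shift",(R.T@d)/400, "roll deg", np.degrees(np.arctan2(R[1,0],R[0,0]))-69.07)
E
```

```text
19.075 [497.6454 104.7055 281.299 ] [-0.0099  0.0617 -2.0301] [-0.029   0.0069 -0.0041] 16.61523548719043 [[ 0.3074  0.0049 -0.9516]
 [ 0.9516 -0.0044  0.3074]
 [-0.0027 -1.     -0.006 ]]
shift [-1.007   0.0047 -0.3326] roll deg 3.0254792181475807
```

View pics/s13c.png

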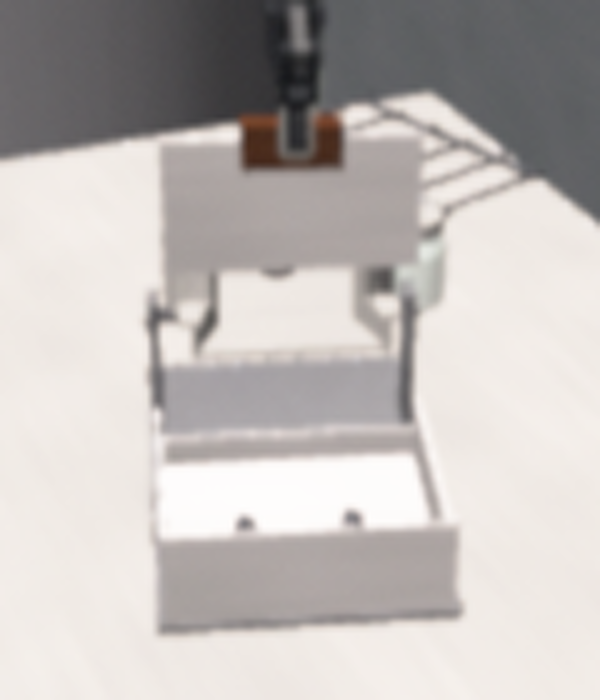

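Emit:
{"method": "carry_out", "body": {
  "rows": [
    {"x": -0.05, "y": 0, "z": -0.017, "roll": 0, "gripper": 0},
    {"x": -0.14, "y": 0, "z": -0.046, "roll": 0, "gripper": 0},
    {"x": -0.25, "y": 0, "z": -0.083, "roll": 0, "gripper": 0},
    {"x": -0.36, "y": 0, "z": -0.119, "roll": 0.01, "gripper": 0},
    {"x": -0.47, "y": 0, "z": -0.155, "roll": 0.02, "gripper": 0},
    {"x": -0.58, "y": 0, "z": -0.192, "roll": 0.03, "gripper": 0},
    {"x": -0.69, "y": 0, "z": -0.228, "roll": 0.04, "gripper": 0},
    {"x": -0.79, "y": 0, "z": -0.261, "roll": 0.05, "gripper": 0},
    {"x": -0.88, "y": 0, "z": -0.291, "roll": 0.0505, "gripper": 0},
    {"x": -0.94, "y": 0, "z": -0.31, "roll": 0.0505, "gripper": 0},
    {"x": -0.975, "y": 0, "z": -0.322, "roll": 0.0505, "gripper": 0},
    {"x": -1.0, "y": 0, "z": -0.332, "roll": 0.0505, "gripper": 0},
    {"x": -1.0, "y": 0, "z": -0.332, "roll": 0.0505, "gripper": 0},
    {"x": -1.0, "y": 0, "z": -0.332, "roll": 0.0505, "gripper": 0},
    {"x": -1.0, "y": 0, "z": -0.332, "roll": 0.0505, "gripper": 0}
  ]
}}

```text
time_s: 20.95
tcp_pos: [501.2, -316.0, 283.4]
tool_rot: [[0.356, 0.005, -0.934], [0.934, -0.004, 0.356], [-0.002, -1.0, -0.006]]
contact_force: [0.2, -0.1, -1.4]
opening: 16.8
```

```bash
python3 - <<'E'
from h import *
np.set_printoptions(precision=4,suppress=True)
f=snap("side","s14"); crop(f,310,430,160,300,5,"s14c")
f=snap("top","t14"); crop(f,170,340,110,250,4,"t14c")
s=get_state();print(s["time_s"],s["tcp_pos"],s["contact_force"],s["ft_torque"],s["opening"],s["tool_rot"])
p=s["tcp_pos"]; d=np.array([500.4,-319.5,0])-np.array([p[0],p[1],0]); R=s["tool_rot"]; print("shift",(R.T@d)/400, "roll deg", np.degrees(np.arctan2(R[1,0],R[0,0]))-69.07)
E
```

```text
21.05 [ 501.1696 -316.2489  283.3541] [-0.1516  0.295  -1.8747] [ 0.0313 -0.0265 -0.0297] 16.781870785154382 [[ 0.3567  0.0052 -0.9342]
 [ 0.9342 -0.0045  0.3567]
 [-0.0023 -1.     -0.0064]]
shift [-0.0083  0.     -0.0011] roll deg 0.032859828529041124
```

View pics/s14c.png

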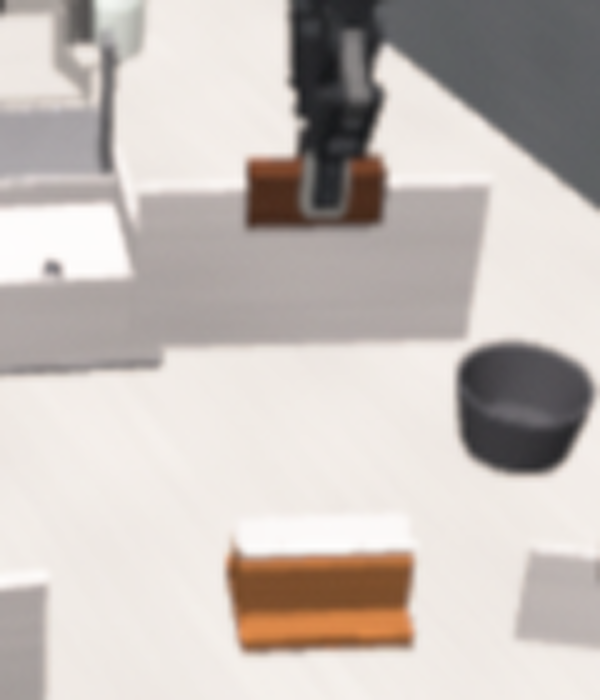

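View pics/t14c.png

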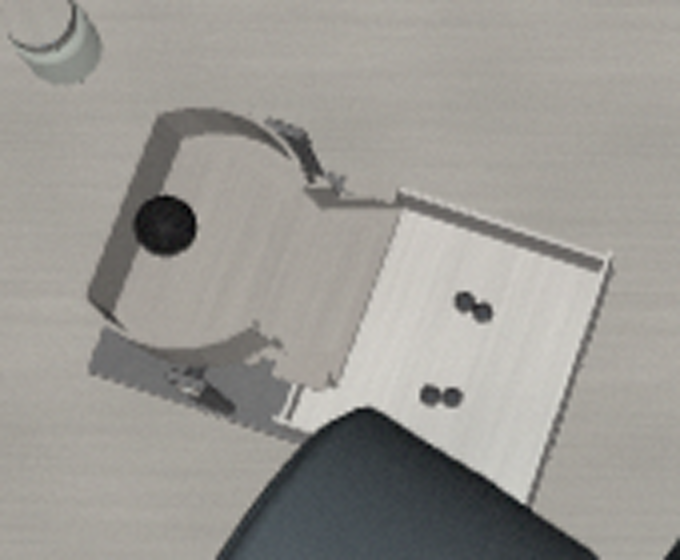

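Top view: the knob is at the bowl's back at crop (166,225), and there are four balls in the tray at (464,302), (483,312), (430,396) and (453,397). Now I'll lower the card over the rack.

Emit:
{"method": "carry_out", "body": {
  "rows": [
    {"x": -0.0085, "y": 0.03, "z": -0.001, "roll": 0, "gripper": 0},
    {"x": -0.0085, "y": 0.1, "z": -0.001, "roll": 0, "gripper": 0},
    {"x": -0.0085, "y": 0.18, "z": -0.001, "roll": 0, "gripper": 0},
    {"x": -0.0085, "y": 0.25, "z": -0.001, "roll": 0, "gripper": 0},
    {"x": -0.0085, "y": 0.285, "z": -0.001, "roll": 0, "gripper": 0},
    {"x": -0.0085, "y": 0.3, "z": -0.001, "roll": 0, "gripper": 0},
    {"x": -0.0085, "y": 0.3, "z": -0.001, "roll": 0, "gripper": 0},
    {"x": -0.0085, "y": 0.3, "z": -0.001, "roll": 0, "gripper": 0}
  ]
}}

```text
time_s: 22.05
tcp_pos: [501.4, -320.4, 164.3]
tool_rot: [[0.357, 0.006, -0.934], [0.934, -0.005, 0.357], [-0.003, -1.0, -0.008]]
contact_force: [0.6, 0.9, -1.8]
opening: 16.8
```

```bash
python3 - <<'E'
from h import *
np.set_printoptions(precision=4,suppress=True)
f=snap("side","s15"); crop(f,310,430,180,300,5,"s15c")
s=get_state();print(s["time_s"],s["tcp_pos"],s["contact_force"],s["ft_torque"],s["opening"],s["tool_rot"])
p=s["tcp_pos"]; d=np.array([500.4,-319.5,104.1])-p; R=s["tool_rot"]; print("shift",(R.T@d)/400, "roll deg", np.degrees(np.arctan2(R[1,0],R[0,0]))-69.07)
E
```

```text
22.1 [ 501.377  -320.3585  164.2748] [ 0.3356 -0.9054 -1.5707] [-0.0315  0.0003 -0.006 ] 16.751936390285973 [[ 0.3567  0.0064 -0.9342]
 [ 0.9342 -0.0053  0.3566]
 [-0.0026 -1.     -0.0079]]
shift [0.0015 0.1504 0.0042] roll deg 0.03368857997608643
```

View pics/s15c.png

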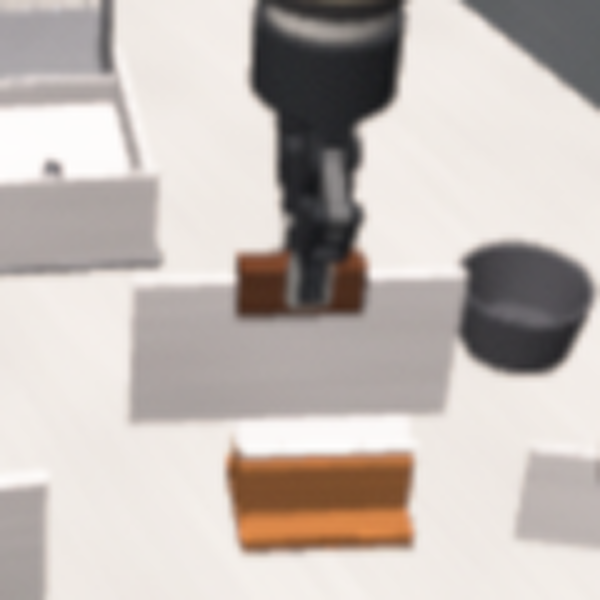

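Emit:
{"method": "carry_out", "body": {
  "rows": [
    {"x": 0.0015, "y": 0.004, "z": 0.004, "roll": 0, "gripper": 0},
    {"x": 0.0015, "y": 0.012, "z": 0.004, "roll": 0, "gripper": 0},
    {"x": 0.0015, "y": 0.022, "z": 0.004, "roll": 0, "gripper": 0},
    {"x": 0.0015, "y": 0.032, "z": 0.004, "roll": 0, "gripper": 0},
    {"x": 0.0015, "y": 0.042, "z": 0.004, "roll": 0, "gripper": 0},
    {"x": 0.0015, "y": 0.052, "z": 0.004, "roll": 0, "gripper": 0},
    {"x": 0.0015, "y": 0.062, "z": 0.004, "roll": 0, "gripper": 0},
    {"x": 0.0015, "y": 0.072, "z": 0.004, "roll": 0, "gripper": 0},
    {"x": 0.0015, "y": 0.08, "z": 0.004, "roll": 0, "gripper": 0},
    {"x": 0.0015, "y": 0.08, "z": 0.004, "roll": 0, "gripper": 0}
  ]
}}

```text
time_s: 23.35
tcp_pos: [500.2, -319.3, 132.0]
tool_rot: [[0.357, 0.006, -0.934], [0.934, -0.005, 0.357], [-0.003, -1.0, -0.007]]
contact_force: [-0.4, 1.2, -2.7]
opening: 16.7
```

```bash
python3 - <<'E'
from h import *
np.set_printoptions(precision=4,suppress=True)
s=get_state();print(s["time_s"],s["tcp_pos"],s["contact_force"],s["ft_torque"],s["opening"])
p=s["tcp_pos"]; d=np.array([500.4,-319.5,104.1])-p; R=s["tool_rot"]; print("shift",(R.T@d)/400, "F tool",R.T@s["contact_force"])
E
```

```text
23.35 [ 500.1884 -319.3146  132.0062] [-0.3994  1.179  -2.7067] [ 0.1186 -0.0206  0.0411] 16.66604860332664
shift [-0.0001  0.0698 -0.0001] F tool [0.9658 2.6982 0.8138]
```

Emit:
{"method": "carry_out", "body": {
  "rows": [
    {"x": 0, "y": 0.008, "z": 0, "roll": 0, "gripper": 0},
    {"x": 0, "y": 0.016, "z": 0, "roll": 0, "gripper": 0},
    {"x": 0, "y": 0.024, "z": 0, "roll": 0, "gripper": 0},
    {"x": 0, "y": 0.032, "z": 0, "roll": 0, "gripper": 0},
    {"x": 0, "y": 0.04, "z": 0, "roll": 0, "gripper": 0},
    {"x": 0, "y": 0.048, "z": 0, "roll": 0, "gripper": 0},
    {"x": 0, "y": 0.055, "z": 0, "roll": 0, "gripper": 0},
    {"x": 0, "y": 0.06, "z": 0, "roll": 0, "gripper": 0},
    {"x": 0, "y": 0.065, "z": 0, "roll": 0, "gripper": 0},
    {"x": 0, "y": 0.068, "z": 0, "roll": 0, "gripper": 0},
    {"x": 0, "y": 0.068, "z": 0, "roll": 0, "gripper": 0},
    {"x": 0, "y": 0.068, "z": 0, "roll": 0, "gripper": 0}
  ]
}}

```text
time_s: 24.85
tcp_pos: [500.3, -319.4, 104.7]
tool_rot: [[0.357, 0.006, -0.934], [0.934, -0.005, 0.357], [-0.002, -1.0, -0.007]]
contact_force: [1.0, 0.6, -1.1]
opening: 16.7
```

```bash
python3 - <<'E'
from h import *
np.set_printoptions(precision=4,suppress=True)
f=snap("side","s16"); crop(f,310,430,180,300,5,"s16c")
s=get_state();print(s["time_s"],s["tcp_pos"],s["contact_force"],s["ft_torque"],s["opening"])
p=s["tcp_pos"]; d=np.array([500.4,-319.5,104.1])-p; R=s["tool_rot"]; print("shift",(R.T@d)/400, "F tool",R.T@s["contact_force"])
E
```

```text
24.9 [ 500.3516 -319.4104  104.7588] [ 1.4365  1.6129 -1.7416] [ 0.2728 -0.1629  0.0755] 16.972353488038937
shift [-0.0002  0.0016 -0.0002] F tool [ 2.0234  1.7423 -0.7539]
```

View pics/s16c.png

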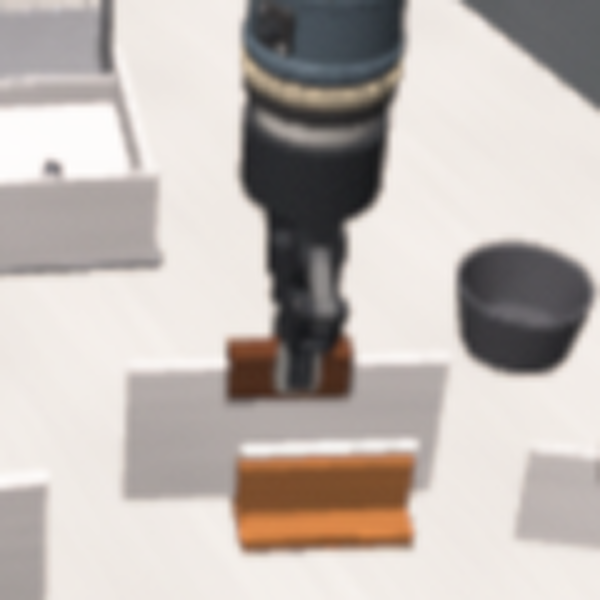

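Emit:
{"method": "carry_out", "body": {
  "rows": [
    {"x": 0, "y": 0.002, "z": 0, "roll": 0, "gripper": 0},
    {"x": 0, "y": 0.002, "z": 0, "roll": 0, "gripper": 0},
    {"x": 0, "y": 0.002, "z": 0, "roll": 0, "gripper": 0.3},
    {"x": 0, "y": 0.002, "z": 0, "roll": 0, "gripper": 0.5},
    {"x": 0, "y": 0.002, "z": 0, "roll": 0, "gripper": 0.8},
    {"x": 0, "y": 0.002, "z": 0, "roll": 0, "gripper": 1},
    {"x": 0, "y": 0.002, "z": 0, "roll": 0, "gripper": 1},
    {"x": 0, "y": 0.002, "z": 0, "roll": 0, "gripper": 1},
    {"x": 0, "y": 0.002, "z": 0, "roll": 0, "gripper": 1}
  ]
}}

```text
time_s: 26.02
tcp_pos: [500.3, -319.4, 103.9]
tool_rot: [[0.357, 0.006, -0.934], [0.934, -0.005, 0.357], [-0.002, -1.0, -0.007]]
contact_force: [1.0, -0.2, -0.3]
opening: 85.5
```

```bash
python3 - <<'E'
from h import *
np.set_printoptions(precision=4,suppress=True)
f=snap("side","s17"); crop(f,310,430,180,300,5,"s17c")
s=get_state();print(s["time_s"],s["tcp_pos"],s["contact_force"],s["opening"])
E
```

```text
26.075 [ 500.3233 -319.3923  103.9521] [0.0417 0.741  0.4769] 85.50582524791025
```

View pics/s17c.png

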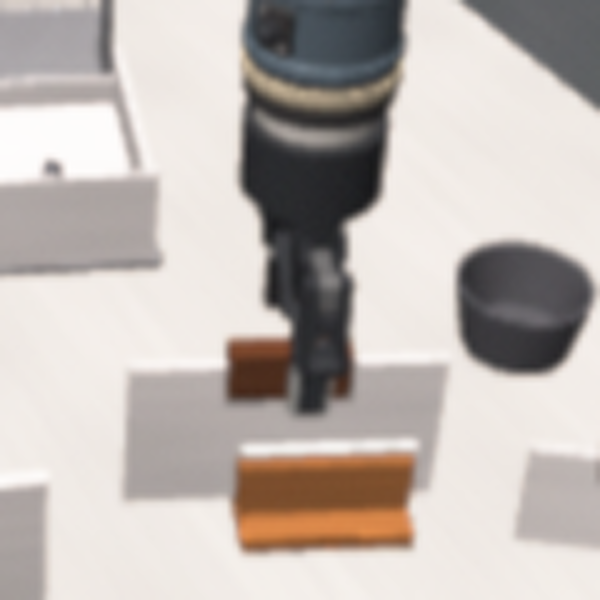

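Released, and the card is standing. I'll go straight up, then move aside toward the robot for a clear top view.

Emit:
{"method": "carry_out", "body": {
  "rows": [
    {"x": 0, "y": -0.02, "z": 0, "roll": 0, "gripper": 1},
    {"x": 0, "y": -0.07, "z": 0, "roll": 0, "gripper": 1},
    {"x": 0, "y": -0.15, "z": 0, "roll": 0, "gripper": 1},
    {"x": 0, "y": -0.25, "z": 0, "roll": 0, "gripper": 1},
    {"x": 0, "y": -0.35, "z": 0, "roll": 0, "gripper": 1},
    {"x": 0, "y": -0.42, "z": 0, "roll": 0, "gripper": 1},
    {"x": 0.1, "y": -0.45, "z": 0.1, "roll": 0, "gripper": 1},
    {"x": 0.25, "y": -0.45, "z": 0.2, "roll": 0, "gripper": 1},
    {"x": 0.4, "y": -0.45, "z": 0.3, "roll": 0, "gripper": 1},
    {"x": 0.5, "y": -0.45, "z": 0.4, "roll": 0, "gripper": 1},
    {"x": 0.6, "y": -0.45, "z": 0.5, "roll": 0, "gripper": 1},
    {"x": 0.7, "y": -0.45, "z": 0.6, "roll": 0, "gripper": 1},
    {"x": 0.7, "y": -0.45, "z": 0.6, "roll": 0, "gripper": 1},
    {"x": 0.7, "y": -0.45, "z": 0.6, "roll": 0, "gripper": 1}
  ]
}}

```text
time_s: 27.82
tcp_pos: [375.2, 28.8, 282.1]
tool_rot: [[0.355, 0.007, -0.935], [0.935, -0.005, 0.355], [-0.002, -1.0, -0.009]]
contact_force: [0.6, 0.3, -0.5]
opening: 85.3
```

```bash
python3 - <<'E'
from h import *
np.set_printoptions(precision=2,suppress=True)
f=snap("side","s18"); t=snap("top","t18")
crop(f,260,430,140,300,4,"s18c")
crop(t,170,470,100,260,2.6,"t18c")
crop(t,360,470,110,230,5,"t18d")
s=get_state();print(s["time_s"],s["tcp_pos"],s["contact_force"],s["dq"])
for n,f,(x0,x1,y0,y1) in (("top",t,(380,450,150,225)),("side",f,(325,410,240,300))):
    b,g,r=[f[...,i].astype(int) for i in range(3)]; k=np.zeros(f.shape[:2],np.uint8)
    m=((r-b)>15)&(r<85) if n=="top" else ((r-b)>20)&(r<115)
    k[y0:y1,x0:x1]=m[y0:y1,x0:x1]
    cs,_=cv2.findContours(k,cv2.RETR_EXTERNAL,cv2.CHAIN_APPROX_NONE)
    for c in cs:
        if cv2.contourArea(c)>50: R=cv2.minAreaRect(c); print(n,R); print(onz("top",R[0],124)) if n=="top" else 0
E
```

```text
27.925 [375.47  27.81 281.7 ] [-0.13 -0.18  0.8 ] [-0.87  0.4  -0.01 -0.02  0.06  0.21]
top ((404.3612976074219, 184.63136291503906), (6.236810207366943, 23.836576461791992), 19.98310661315918)
[ 497.38 -317.24  124.  ]
side ((367.5, 255.0), (8.0, 23.0), 90.0)
```

View pics/t18c.png

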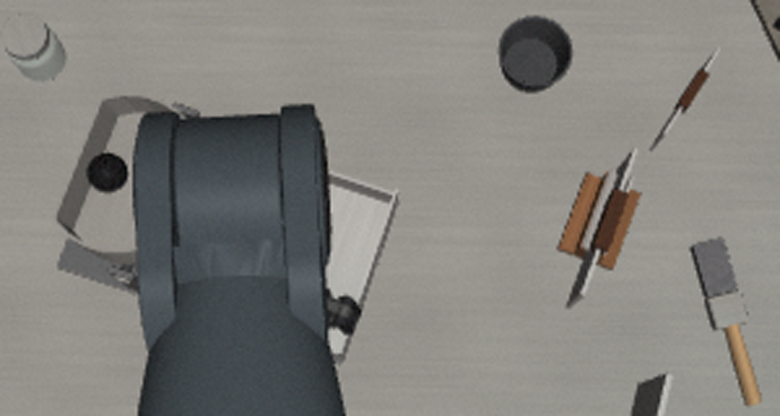

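View pics/s18c.png

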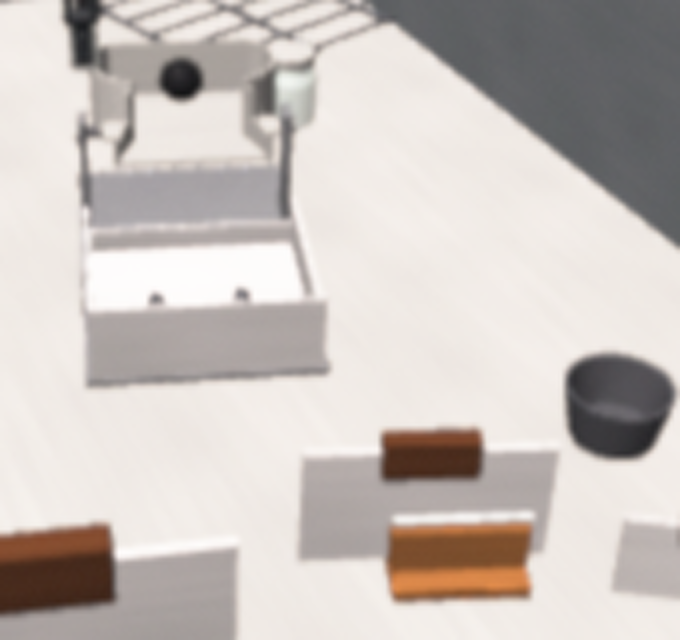

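View pics/t18d.png

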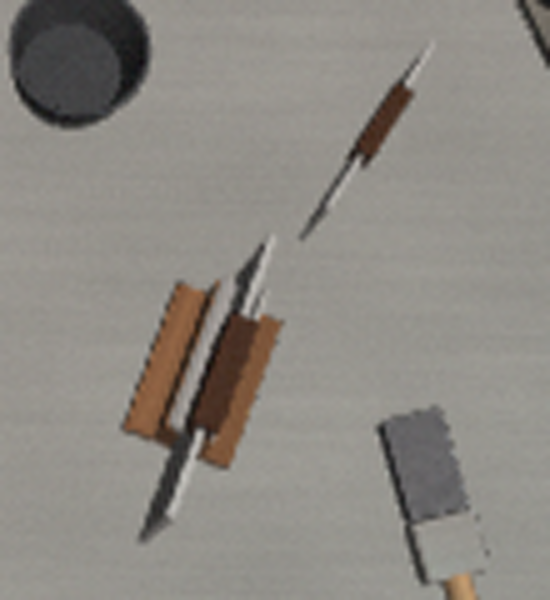

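```bash
python3 - <<'E'
from cell import *
print(get_state()["time_s"]); print(hand_in())
E
```

```text
27.925
the job is handed in; nothing more can be done
None
```

I took the middle-sized card from the rack, tipped the bowl with it until all four small balls were in the tray, and put the card back. I handed the job in at 27.9 s; no verdict was reported.

**What I did:** I pressed the card down on both ledges with about 6 N and tipped the bowl to about 0.36 rad, estimated from the tool height. The balls ran out under the card while the knob stayed behind it. I then raised the card slowly so the bowl swung back, returned the card to its recorded grasp pose, released it and moved clear.

**What the last checks showed:**
- **Balls:** a top view after the lift showed all four balls in the tray. In the final top view the arm hid part of the tray, and the final side view showed the same two visible ball tops as before.
- **Bowl and knob:** the final pictures show the bowl at rest and the knob at its back wall.
- **Card:** it stands upright in the rack, with its bar within about 2 mm of where it started.
- **Bystanders:** the jar, tin and brush look unmoved by eye; I did not measure them.

**What disagreed:** in the side view the open fingertips stood about 15 to 20 mm higher than the stated geometry predicts. The rack also appeared about 1.5 px higher than predicted in that view. I set the grasp height from the pictures, and the grip held throughout.

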